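Turn the shaker's speed dial up four clicks and press start

ROBOT

A 6-joint arm with a two-finger parallel gripper is mounted at the origin on the work surface. World frame = base frame: x ahead of the robot, y to its left, z up, the work surface at z = 0. Lengths are in m, angles in degrees, forces in N, time in s.
With the tool pointing down it reaches from about 0.25 to 0.725 m from the base axis. Payload 9.7 kg.
Tool frame: the origin (TCP) lies between the finger pads; the fingertips stand 11 mm ahead of it and the grasp point (between the pads) lies 8 mm behind it; z points along the fingers, y is the direction in which the jaws open and shut (so a half turn about z gives the same grasp; the last joint's range is limited). The gripper opens to 85 mm and grips with 20 to 120 N. Pads are 22 mm wide; open, the fingers measure 114 mm over their backs; the gripper's body (76 mm by 85 mm) begins 54 mm behind the grasp point. The pads swing forward as they close: fully open they stand 13 mm farther back than shut.
Start: joints at [-66.921, 4.979, 10.078, 95.1, 0, 90], TCP at [0.216, -0.506, 0.203] pointing down, gripper open.
Joint ranges: [-179.16, 179.16], [-48.56, 103.87], [-65.8, 70.77], [-126.05, 130.52], [-82.76, 87.17], [-180, 180]. Speed limits (degrees/s): [127.2, 127.2, 147.25, 180, 180, 180].

INTERFACE

Orientations are given as [roll, pitch, yaw] about the fixed x, y, z axes, in that order (R = Rz(yaw) Ry(pitch) Rx(roll)).
In Python, from workcell import bot gives the robot as it stands.
- The arm moves only by the tool play_rows, never from a script. Its argument "targets" is a list of rows, each an object of numbers: "fingers": the gripper command: -1 is shut, 1 is fully open, values between are in proportion; "x", "y", "z": the shift along the tool's x, y, z in m; "wx", "wy", "wz": the turn, a rotation vector about the tool's x, y, z in degrees. In form: [{"fingers": .., "x": .., "y": .., "z": .., "wx": .., "wy": .., "wz": ..}, ...]. A call has 1 to 20 rows; each row is the pose to reach, as a shift and turn from the pose commanded when the call began, along the tool's axes at that moment; what a row does not reach only later rows make up. A row lasts 1/12 s, in which the tool goes at most 41.7 mm and 7.16 degrees, less where a joint would pass 70% of its speed; a pose out of reach is approached as far as the arm can. A call with a gripper value outside its range is refused whole. The fingers move at their own pace and stop on an object; "grip_force" is the grip in N (left out, the last holds). Time passes only in rows, so rows that repeat a pose let the fingers close. It gives the time, the measured TCP pose, the force and the opening at its end, in the units of the state.
- bot.get_obs(): the state, without advancing time (a new reading comes with each control period).
- bot.camera(name): name is "scene" or "side" or "wrist"; returns (picture, depth): 420x560x3 uint8, blue, green, red; 420x560 float32, m along the optical axis (not along the pixel's ray), 0 where there is no reading.
- bot.get_calibration(name): a dict with "fx", "fy", "cx", "cy" (pixels), "camera_from_world" (4x4, takes a point from world to camera coordinates). Camera axes: x right, y down, z forward; pixel columns grow to the right and rows downward; lengths in m; the calibration is good to about 2 mm. The wrist camera is an equidistant fisheye: a pixel r from the principal point sees the ray r / f radians off the axis. A picture is of the moment at which its call begins: read the wrist's pose just before it. get_calibration takes no time and is no camera call; for the wrist camera it gives the pose at the moment of the call.
- bot.job_done(): hands the job in, once; it reports no verdict.
Trained networks look in the newest picture that a camera, given by its name, has taken for a name from the list of things; names that differ only in an ending like _2 or _b are one class to them, and where a whole thing is asked for, a point or a joint stands for the part that bears it (a point fixed in the world has none). Each returns a list of dicts, best first, with "confidence" (0 to 1); they miss things now and then, are a little off and sometimes report something else, mostly with a low value. They report only what shows in the picture. A call takes as long as a camera call.
- bot.look_for(query, camera): "extent" ([left, top, right, bottom] in pixels, round what is visible of it).
- bot.outline_of(query, camera): "region" (420x560 bool, what is visible of it) and "extent" ([left, top, right, bottom] in pixels, round what is visible of it).
- bot.place_of(query, camera): "point" ([row, column] in pixels: a listed point, or the origin of a listed thing).
The state is a dict: "time": time; "q": joint angles; "qd": joint speeds; "joint_efforts": joint torques, N m; "ee_pos": TCP position; "tcp_rot": TCP orientation; "wrist_force": force on the tool from outside, world axes, zero at the start; "torque": the same for the moment, N m; "opening": finger opening in m.
Only numpy, scipy, OpenCV 4.12 (cv2) and the standard library are available. Lean on these libraries where they do the work, as an engineer would, in place of code of your own. Each camera call takes 0.05 s, during which the arm holds its last target.

TASK

Raise the shaker's speed by exactly four clicks: with a fingertip, gently push the bar of the click-stop dial round clockwise (seen from above) until four clicks have passed and leave it resting in that click position; do not pinch the dial. Then press the green start button fully down and let it go - never press it while the dial is at any other setting. Leave the glassware, rack and everything else on the bench where it is.

Things in the scene. Friction and masses are not known exactly. Their poses are not given: they have to be found in the camera images.
- unit: control unit of the orbital shaker, a white box fixed to the bench, 180 (its x) x 250 (its y) x 70 mm tall, level top deck. Origin: centre of its underside; z up. The dial's axis is vertical, at x -10, y +52 mm in this frame; the start button at x -10, y -70 mm; a flat display at x +56, y -66 mm.
- dial: click-stop dial: turns only, about its vertical axis. Clicks every 22.5 degrees (four clicks = 90); white ticks on the deck show its 11 click positions. Leaving a click takes about 0.08 N m (3 N at 27 mm from the axis), falling to nothing half way; there it snaps forward into the next click. Starts in one of the four most counter-clockwise clicks. Force on it must stay under 35 N. Origin: on the axis at deck level
- dial_hub (a point): centre of the top of the dial's bar, on the turning axis, 33 mm above the deck. The dial is a black disc 82 mm across, 12 mm thick, on the deck; one straight soft-touch grey bar stands upright right across its middle, 76 mm long, 14 mm wide, foot 12 mm and top 33 mm above the deck. Hard stops lie just beyond the first and last ticks
- dial_mark (a point): point on top of the bar, 36 mm from the axis, at the end marked by a red line (the other end has none); same height as dial_hub. From dial_hub to here is the dial's pointing direction; speed rises clockwise seen from above.
- start_top (a point): centre of the top of the green start button, 28 mm across, its top 22 mm above the deck, in a black collar 44 mm across and 12 mm high. Moves with the button.
- start (a joint): travel of the start button: 0 m up, 0.006 m fully down (pressed straight down against a spring, about 5 N at the bottom; it springs back when let go)
- vial: amber glass vial standing on the control unit's deck between dial and display, 26 mm across, 42 mm tall. Loose bystander; leave it alone. Origin: centre of its underside
- bottle: white bottle with green cap, 60 mm across, 115 mm tall, behind the unit. Loose bystander; leave it alone. Origin: centre of its underside
- beaker: open glass beaker, 68 mm across, 85 mm tall, to the right of the unit. Loose bystander; leave it alone. Origin: centre of its underside
- rack: blue tube rack with capped tubes, 70 x 160 mm, 96 mm tall, to the left of the unit. Loose bystander; leave it alone. Origin: centre of its underside
- jar: amber jar with red lid, 60 mm across, 70 mm tall, behind the unit. Loose bystander; leave it alone. Origin: centre of its underside
- forceps: steel forceps lying flat, 130 mm long, 14 mm wide, 5 mm thick, beyond the beaker at the far right of the unit. Loose bystander; leave it alone. Origin: middle of its length, on its underside

How it is judged:
By the outcome, as a careful person would: the job done as asked, in the order asked, and still so for the second after the job is handed in, with the robot touching nothing.
It also fails if it takes over 45 s, if anything falls off the work surface, if the arm or the gripper's body presses on something with over 40 N, if the wrist force passes 120 N, or if a joint passes its speed limit or range.

## Working session

There is one attempt and no reset: what is moved stays moved. The work goes in short steps, Python scripts to look and compute and a tool call to move; the robot and the scene stay as the last step left them, time stands still between calls to the robot, and variables do not carry over. Pictures are saved under pics/ and viewed, and the job is handed in when it is done.

Besides the shell and the picture viewer there is one more tool, called after "Call:" as name(argument=value, ...), one argument or row to a line, values as JSON. play_rows: Moves the arm, as the interface text tells. Its arguments: {"type":"object","properties":{"targets":{"type":"array","items":{"type":"object","properties":{"fingers":{"type":"number"},"x":{"type":"number"},"y":{"type":"number"},"z":{"type":"number"},"wx":{"type":"number"},"wy":{"type":"number"},"wz":{"type":"number"}}}},"grip_force":{"type":"number"}},"required":["targets"]}

```bash
mkdir -p pics; ls
python3 - <<'E'
from workcell import bot
import cv2
o=bot.get_obs(); print(o)
for n in ["scene","side","wrist"]:
    p,d=bot.camera(n); cv2.imwrite(f"pics/a_{n}.png",p)
    print(n,bot.get_calibration(n))
E
```

```text
pics
{'time': 0.0, 'q': array([-6.69204918e+01,  5.01045677e+00,  1.00352057e+01,  9.50999695e+01,
       -6.99559693e-04,  8.99990247e+01]), 'qd': array([ 0.0511358 ,  0.00911329, -0.01032834,  0.10012186, -0.10708704,
       -0.01856035]), 'joint_efforts': array([-2.58952001e-03, -5.20368290e+01,  4.64822602e+01,  1.55816926e-02,
       -2.86080385e-04,  3.27990051e-06]), 'ee_pos': array([ 0.21549672, -0.50573587,  0.202296  ]), 'tcp_rot': array([-1.79924779e+02,  6.98278699e-04,  2.30804844e+01]), 'wrist_force': array([ 0.77816562, -0.49283551, -0.39038033]), 'torque': array([-0.04849558,  0.07223363,  0.02952593]), 'opening': 0.08538121497017441}
scene {'fx': 408.51548634957555, 'fy': 408.51548634957555, 'cx': 279.432144561697, 'cy': 207.705383701656, 'camera_from_world': array([[-0.35023606,  0.93664398,  0.0057242 ,  0.20262783],
       [ 0.7805877 ,  0.29524935, -0.55091802, -0.4487586 ],
       [-0.51770411, -0.18848312, -0.83453974,  1.21489873],
       [ 0.        ,  0.        ,  0.        ,  1.        ]])}
side {'fx': 492.74413856387866, 'fy': 492.74413856387866, 'cx': 280.5163516951828, 'cy': 210.2063369317844, 'camera_from_world': array([[ 0.99392207, -0.10946723, -0.01165519, -0.61880116],
       [-0.06419841, -0.49035738, -0.86915373,  0.13257753],
       [ 0.08942865,  0.86461932, -0.49440465,  0.94189086],
       [ 0.        ,  0.        ,  0.        ,  1.        ]])}
wrist {'fx': 325.19226210127806, 'fy': 325.19226210127806, 'cx': 276.0138252309943, 'cy': 210.3670121898861, 'camera_from_world': array([[ 0.39117203, -0.92031674, -0.00124317, -0.54971373],
       [-0.87935103, -0.3741578 ,  0.29452964, -0.03745276],
       [-0.2715257 , -0.11411857, -0.95564153,  0.38013313],
       [ 0.        ,  0.        ,  0.        ,  1.        ]])}
```

View pics/a_scene.png

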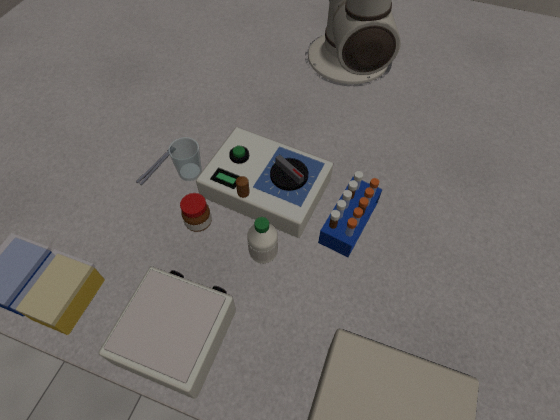

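View pics/a_side.png

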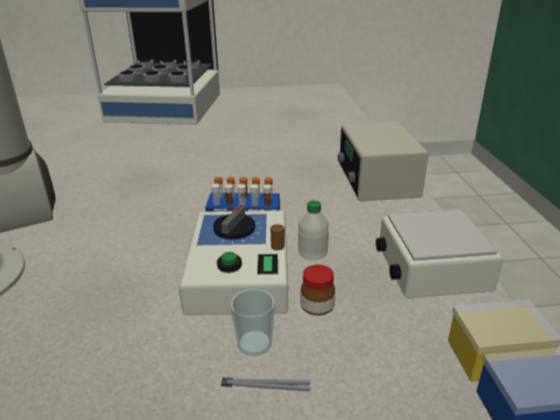

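View pics/a_wrist.png

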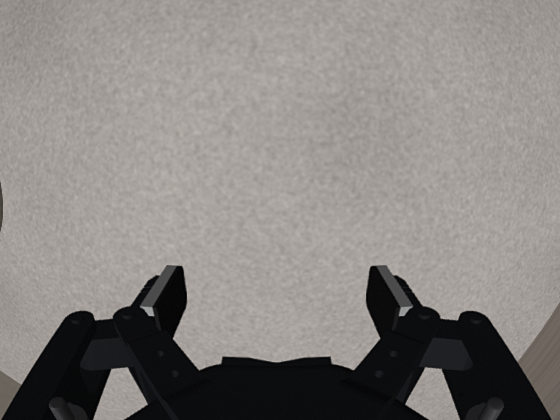

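The scene view shows the unit at about (265,180), with the dial at (290,173) and its red line pointing lower-right. The start button is at (240,154) and the vial at (243,187).

```bash
cat > h.py <<'E'
from workcell import bot
import numpy as np, cv2
def ray(n,row,col,c=None):
    c=c or bot.get_calibration(n); T=c["camera_from_world"]; R,t=T[:3,:3],T[:3,3]
    a=np.array([(col-c["cx"])/c["fx"],(row-c["cy"])/c["fy"]])
    if n=="wrist":
        th=np.hypot(*a); s=np.sin(th)/th if th>0 else 1; d=np.array([a[0]*s,a[1]*s,np.cos(th)])
    else: d=np.array([a[0],a[1],1.])
    return -R.T@t, R.T@d
def atz(n,row,col,z,c=None):
    o,d=ray(n,row,col,c); return o+d*(z-o[2])/d[2]
def proj(n,P,c=None):
    c=c or bot.get_calibration(n); p=c["camera_from_world"]@np.r_[P,1]; p=p[:3]
    if n=="wrist":
        th=np.arctan2(np.hypot(p[0],p[1]),p[2]); k=th/np.hypot(p[0],p[1]); return np.array([c["cy"]+c["fy"]*p[1]*k,c["cx"]+c["fx"]*p[0]*k])
    return np.array([c["cy"]+c["fy"]*p[1]/p[2],c["cx"]+c["fx"]*p[0]/p[2]])
E
python3 - <<'E'
from h import *
Z=dict(dial_hub=.103,dial_mark=.103,start_top=.092,unit=0,vial=.07,dial=.07)
for n in ["scene","side"]:
    for q,z in Z.items():
        r=bot.place_of(q,n)
        for x in r[:2]: print(n,q,np.round(x["point"],1),round(x["confidence"],2),np.round(atz(n,*x["point"],z),4))
    p,d=bot.camera(n)
    u0,v0,u1,v1=(190,120,345,260) if n=="scene" else (170,160,340,320)
    cv2.imwrite(f"pics/b_{n}.png",cv2.resize(p[v0:v1,u0:u1],None,fx=4.5 if n=="scene" else 3.7,fy=4.5 if n=="scene" else 3.7,interpolation=cv2.INTER_CUBIC))
E
```

```text
scene dial_hub [167.6 289.7] 0.64 [0.5381 0.007  0.103 ]
scene dial_mark [173.3 300.5] 0.69 [0.5444 0.0329 0.103 ]
scene start_top [149.5 238.5] 0.7 [ 0.5216 -0.1171  0.092 ]
scene unit [190.8 264.5] 0.93 [ 0.5438 -0.0498  0.    ]
scene vial [194.6 242.5] 0.62 [ 0.6154 -0.0688  0.07  ]
scene dial [174.1 288. ] 0.95 [0.5309 0.0015 0.07  ]
scene dial [164.9 289.3] 0.7 [ 0.5058 -0.0045  0.07  ]
side dial_hub [218.3 233. ] 0.82 [ 0.5324 -0.013   0.103 ]
side dial_mark [206. 245.] 0.71 [0.5571 0.0317 0.103 ]
side dial_mark [226.9 233.2] 0.62 [ 0.5319 -0.0441  0.103 ]
side start_top [256.1 228.6] 0.71 [ 0.5215 -0.1203  0.092 ]
side unit [272.2 238.8] 0.83 [ 0.5367 -0.0441  0.    ]
side vial [247.5 276.2] 0.65 [ 0.6075 -0.0721  0.07  ]
side vial [206.9 241.7] 0.45 [0.5513 0.0883 0.07  ]
side dial [229.5 234.3] 0.72 [5.333e-01 2.000e-04 7.000e-02]
```

```bash
ls -la pics
```

```text
total 1616
drwxr-xr-x 2 agent agent   4096 Dec  6 14:53 .
drwxr-xr-x 3 agent agent   4096 Dec  6 14:53 ..
-rw-r--r-- 1 agent agent 341403 Dec  6 14:52 a_scene.png
-rw-r--r-- 1 agent agent 250016 Dec  6 14:52 a_side.png
-rw-r--r-- 1 agent agent 319080 Dec  6 14:52 a_wrist.png
-rw-r--r-- 1 agent agent 415732 Dec  6 14:53 b_scene.png
-rw-r--r-- 1 agent agent 308589 Dec  6 14:53 b_side.png
```

View pics/b_scene.png

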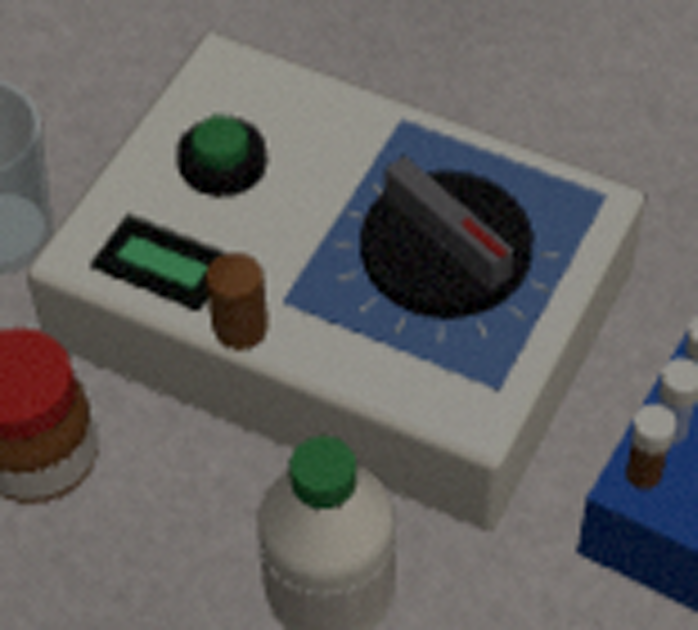

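View pics/b_side.png

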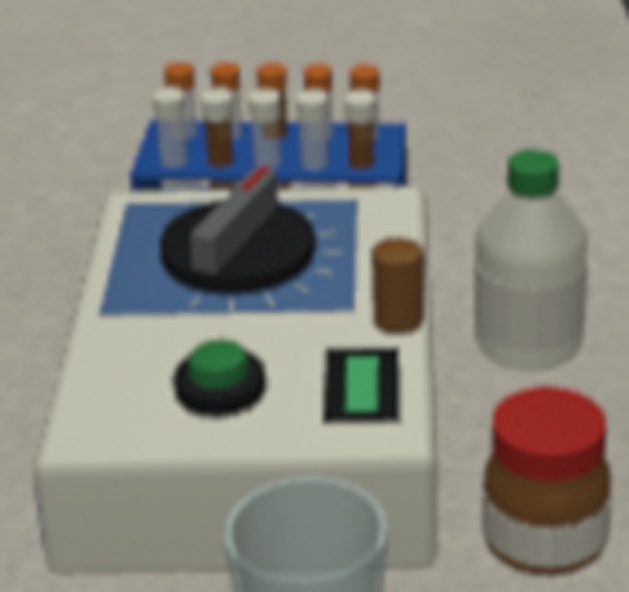

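Run:
```python
from h import *
from scipy.spatial.transform import Rotation as Ro
o=bot.get_obs(); c=bot.get_calibration("wrist")["camera_from_world"]
Rt=Ro.from_euler("xyz",o["tcp_rot"],degrees=True).as_matrix()
C=-c[:3,:3].T@c[:3,3]
print("cam pos in tool",Rt.T@(C-o["ee_pos"]),"axis in tool",Rt.T@c[2,:3], "right",Rt.T@c[0,:3])
# target tool yaw 0 : TCP at
print("shift for TCP (0.50,-0.05,0.30) in tool", Rt.T@(np.array([0.50,-0.05,.30])-o["ee_pos"]))
```

```text
cam pos in tool [ 0.07568877  0.00026814 -0.17116693] axis in tool [-2.94522021e-01 -4.82356812e-04  9.55644571e-01] right [-8.93229976e-04  9.99999575e-01  2.29458437e-04]
shift for TCP (0.50,-0.05,0.30) in tool [ 0.44039564 -0.30800663 -0.09700813]
```

Run:
```python
from h import *
from scipy.spatial.transform import Rotation as Ro
o=bot.get_obs()
Rt=Ro.from_euler("xyz",o["tcp_rot"],degrees=True).as_matrix()
print(Rt.T@(np.array([0.46,-0.05,.28])-o["ee_pos"]))
```

```text
[ 0.40359707 -0.32368686 -0.07700823]
```

Call:
play_rows(
  targets=[
    {"fingers": -1,"x": 0.02,"y": -0.016,"z": -0.02,"wz": 2},
    {"fingers": -1,"x": 0.05,"y": -0.04,"z": -0.03,"wz": 4},
    {"fingers": -1,"x": 0.08,"y": -0.064,"z": -0.04,"wz": 6},
    {"fingers": -1,"x": 0.11,"y": -0.088,"z": -0.05,"wz": 8},
    {"fingers": -1,"x": 0.14,"y": -0.112,"z": -0.06,"wz": 10},
    {"fingers": -1,"x": 0.17,"y": -0.136,"z": -0.07,"wz": 12},
    {"fingers": -1,"x": 0.2,"y": -0.16,"z": -0.077,"wz": 14},
    {"fingers": -1,"x": 0.23,"y": -0.184,"z": -0.077,"wz": 16},
    {"fingers": -1,"x": 0.26,"y": -0.208,"z": -0.077,"wz": 18},
    {"fingers": -1,"x": 0.29,"y": -0.232,"z": -0.077,"wz": 20},
    {"fingers": -1,"x": 0.32,"y": -0.256,"z": -0.077,"wz": 22},
    {"fingers": -1,"x": 0.35,"y": -0.28,"z": -0.077,"wz": 23},
    {"fingers": -1,"x": 0.38,"y": -0.304,"z": -0.077,"wz": 23},
    {"fingers": -1,"x": 0.404,"y": -0.324,"z": -0.077,"wz": 23},
    {"fingers": -1,"x": 0.404,"y": -0.324,"z": -0.077,"wz": 23},
    {"fingers": -1,"x": 0.404,"y": -0.324,"z": -0.077,"wz": 23},
    {"fingers": -1,"x": 0.404,"y": -0.324,"z": -0.077,"wz": 23},
  ],
  grip_force=40,
)

```text
$.targets[0]: bad value
```

Run:
```python
from h import *
o=bot.get_obs(); print(o["time"],o["ee_pos"],o["tcp_rot"],o["opening"])
p,d=bot.camera("wrist"); cv2.imwrite("pics/c_wrist.png",p)
Z=dict(dial_hub=.103,dial_mark=.103,start_top=.092,unit=0,vial=.07,dial=.07)
for q,z in Z.items():
        r=bot.place_of(q,"wrist")
        for x in r[:2]: print(q,np.round(x["point"],1),round(x["confidence"],2),np.round(atz("wrist",*x["point"],z),4))
```

```text
0.85 [ 0.21558674 -0.50599089  0.20300317] [1.79998543e+02 4.51171789e-04 2.30785683e+01] 0.08550439590034019
```

View pics/c_wrist.png

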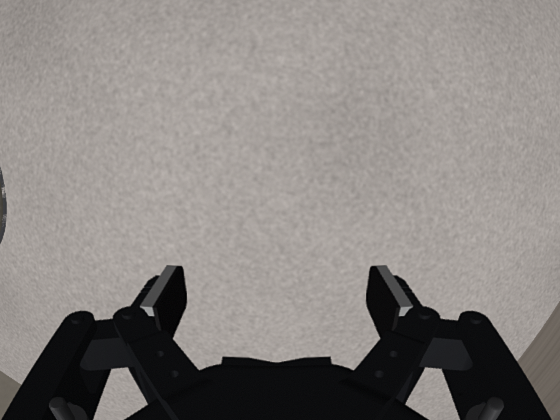

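The call was refused, probably because the rows need every key. I'll resend it with all seven.

Call:
play_rows(
  targets=[
    {"fingers": -1,"x": 0.02,"y": -0.016,"z": -0.02,"wx": 0,"wy": 0,"wz": 2},
    {"fingers": -1,"x": 0.05,"y": -0.04,"z": -0.03,"wx": 0,"wy": 0,"wz": 4},
    {"fingers": -1,"x": 0.08,"y": -0.064,"z": -0.04,"wx": 0,"wy": 0,"wz": 6},
    {"fingers": -1,"x": 0.11,"y": -0.088,"z": -0.05,"wx": 0,"wy": 0,"wz": 8},
    {"fingers": -1,"x": 0.14,"y": -0.112,"z": -0.06,"wx": 0,"wy": 0,"wz": 10},
    {"fingers": -1,"x": 0.17,"y": -0.136,"z": -0.07,"wx": 0,"wy": 0,"wz": 12},
    {"fingers": -1,"x": 0.2,"y": -0.16,"z": -0.077,"wx": 0,"wy": 0,"wz": 14},
    {"fingers": -1,"x": 0.23,"y": -0.184,"z": -0.077,"wx": 0,"wy": 0,"wz": 16},
    {"fingers": -1,"x": 0.26,"y": -0.208,"z": -0.077,"wx": 0,"wy": 0,"wz": 18},
    {"fingers": -1,"x": 0.29,"y": -0.232,"z": -0.077,"wx": 0,"wy": 0,"wz": 20},
    {"fingers": -1,"x": 0.32,"y": -0.256,"z": -0.077,"wx": 0,"wy": 0,"wz": 22},
    {"fingers": -1,"x": 0.35,"y": -0.28,"z": -0.077,"wx": 0,"wy": 0,"wz": 23},
    {"fingers": -1,"x": 0.38,"y": -0.304,"z": -0.077,"wx": 0,"wy": 0,"wz": 23},
    {"fingers": -1,"x": 0.404,"y": -0.324,"z": -0.077,"wx": 0,"wy": 0,"wz": 23},
    {"fingers": -1,"x": 0.404,"y": -0.324,"z": -0.077,"wx": 0,"wy": 0,"wz": 23},
    {"fingers": -1,"x": 0.404,"y": -0.324,"z": -0.077,"wx": 0,"wy": 0,"wz": 23},
    {"fingers": -1,"x": 0.404,"y": -0.324,"z": -0.077,"wx": 0,"wy": 0,"wz": 23},
  ],
  grip_force=40,
)

```text
time: 2.62
ee_pos: [0.4601, -0.0497, 0.28]
tcp_rot: [180.0, 0.0, 0.1]
wrist_force: [0.4, 0.2, -0.1]
opening: 0.0002
```

Run:
```python
from h import *
o=bot.get_obs(); print(o["time"],o["ee_pos"],o["tcp_rot"],o["opening"])
p,d=bot.camera("wrist"); cv2.imwrite("pics/d_wrist.png",p)
Z=dict(dial_hub=.103,dial_mark=.103,start_top=.092,unit=0,vial=.07,dial=.07)
for q,z in Z.items():
        r=bot.place_of(q,"wrist")
        for x in r[:2]: print(q,np.round(x["point"],1),round(x["confidence"],2),np.round(atz("wrist",*x["point"],z),4))
```

```text
2.6167 [ 0.46007965 -0.0497082   0.28003581] [1.79983924e+02 1.00646244e-02 1.16241418e-01] 0.0002198903236893222
dial_hub [112.8 226.6] 0.95 [0.5369 0.0021 0.103 ]
dial_mark [100.4 196. ] 0.58 [0.5518 0.0353 0.103 ]
start_top [127.4 340.5] 0.64 [ 0.5211 -0.122   0.092 ]
start_top [  6.3 238.9] 0.58 [ 0.6593 -0.01    0.092 ]
unit [130.6 337.9] 0.18 [ 0.5128 -0.1365  0.    ]
vial [ 47.5 294.1] 0.56 [ 0.614  -0.0712  0.07  ]
dial [112.6 231.7] 0.97 [0.5372 0.0013 0.07  ]
```

View pics/d_wrist.png

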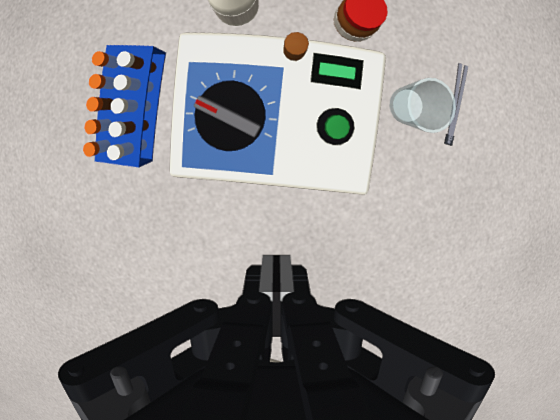

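```bash
cat >> h.py <<'E'
def ortho(p,c,z,x0,x1,y0,y1,s):
    # rows: x descending (up=+x), cols: y descending (right=-y); s px per m
    xs=np.arange(x1,x0,-1/s); ys=np.arange(y1,y0,-1/s)
    X,Y=np.meshgrid(xs,ys,indexing="ij")
    T=c["camera_from_world"]; P=np.stack([X,Y,np.full_like(X,z)],-1)@T[:3,:3].T+T[:3,3]
    r=np.hypot(P[...,0],P[...,1]); k=np.arctan2(r,P[...,2])/r
    return cv2.remap(p,(c["cx"]+c["fx"]*P[...,0]*k).astype(np.float32),(c["cy"]+c["fy"]*P[...,1]*k).astype(np.float32),cv2.INTER_CUBIC)
E
python3 - <<'E'
from h import *
p,d=bot.camera("wrist"); c=bot.get_calibration("wrist")
a=ortho(p,c,.07,.43,.65,-.20,.09,2500); cv2.imwrite("pics/e_deck.png",a); print(a.shape)
b=ortho(p,c,.103,.48,.60,-.06,.06,5000); cv2.imwrite("pics/e_bar.png",b)
for z in (.07,):
    pass
E
```

```text
(550, 725, 3)
```

View pics/e_deck.png

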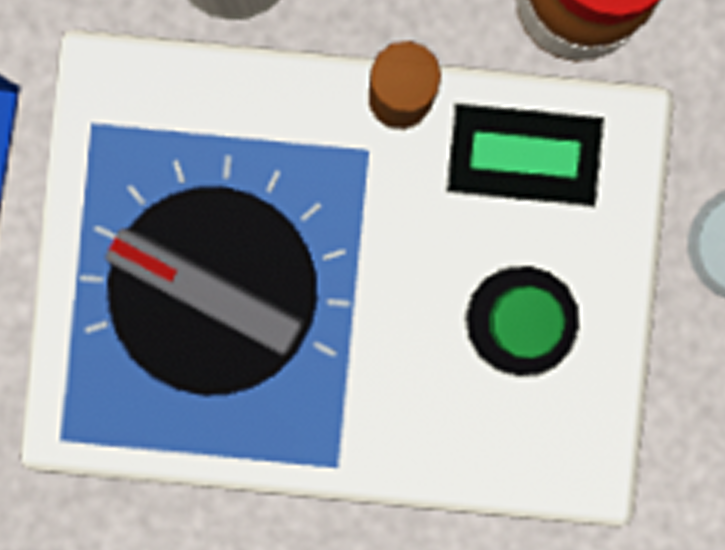

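View pics/e_bar.png

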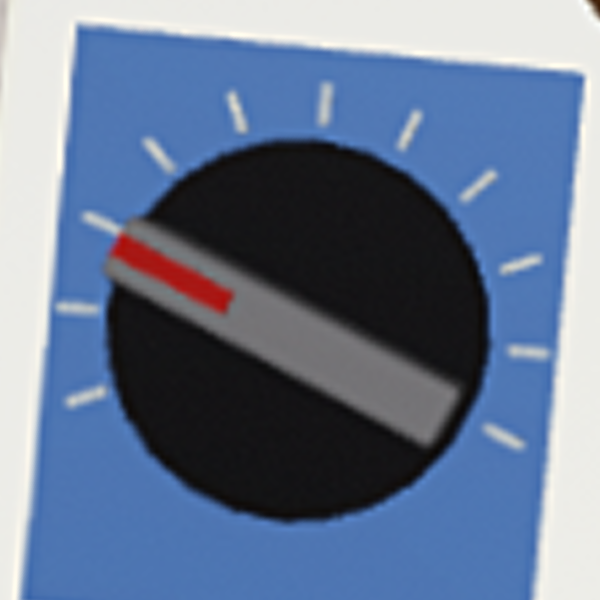

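The wrist picture, rectified, shows the bar on the 3rd of 11 ticks with its red end up-left, so the target is the 7th tick. Measured values: hub (0.534, 0.004), unit yaw -5.4°, bar at 62.5°, button (0.522, -0.118). I'll bring the shut fingertip down behind the unmarked end.

Call:
play_rows(
  targets=[
    {"fingers": -1,"x": 0.015,"y": -0.003,"z": 0.02,"wx": 0,"wy": 0,"wz": 5},
    {"fingers": -1,"x": 0.034,"y": -0.007,"z": 0.045,"wx": 0,"wy": 0,"wz": 11},
    {"fingers": -1,"x": 0.052,"y": -0.011,"z": 0.07,"wx": 0,"wy": 0,"wz": 17},
    {"fingers": -1,"x": 0.07,"y": -0.015,"z": 0.095,"wx": 0,"wy": 0,"wz": 23},
    {"fingers": -1,"x": 0.084,"y": -0.017,"z": 0.12,"wx": 0,"wy": 0,"wz": 28},
    {"fingers": -1,"x": 0.084,"y": -0.017,"z": 0.135,"wx": 0,"wy": 0,"wz": 28},
    {"fingers": -1,"x": 0.084,"y": -0.017,"z": 0.135,"wx": 0,"wy": 0,"wz": 28},
    {"fingers": -1,"x": 0.084,"y": -0.017,"z": 0.135,"wx": 0,"wy": 0,"wz": 28},
  ],
)

```text
time: 3.68
ee_pos: [0.4904, -0.1744, 0.153]
tcp_rot: [-176.7, 0.3, -21.5]
wrist_force: [0.4, 0.8, 0.3]
opening: -0.0002
```

Run:
```python
from h import *
o=bot.get_obs(); print(o["time"],o["ee_pos"],o["tcp_rot"],o["wrist_force"])
p,d=bot.camera("wrist"); cv2.imwrite("pics/f_wrist.png",p)
```

```text
3.6833 [ 0.49035049 -0.17435974  0.15301318] [-176.70154109    0.32861255  -21.49776225] [0.4374129  0.77061312 0.29675939]
```

View pics/f_wrist.png

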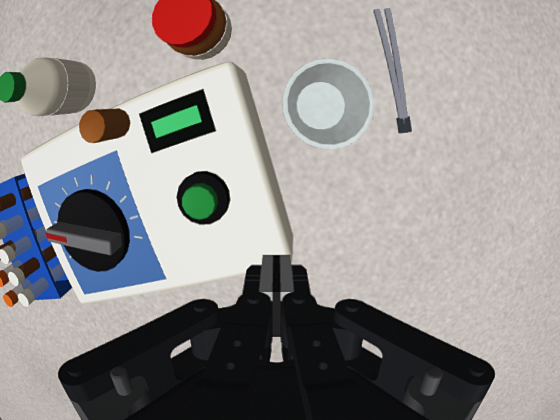

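The arm didn't follow: it is at y = -0.174 and tilted 3°, though it touched nothing. I'll check the joints.

Run:
```python
from h import *
o=bot.get_obs(); print(o["q"],o["qd"])
```

```text
[-21.70603168   0.44122776  -0.24294256  89.65950223   3.19232663
 179.93748131] [ 2.24749736 -0.13697976  1.50614759  1.44574511  1.33154527  0.02026979]
```

Call:
play_rows(
  targets=[
    {"fingers": -1,"x": 0,"y": 0,"z": 0,"wx": 0,"wy": 0,"wz": 0},
  ],
)

```text
time: 3.82
ee_pos: [0.4905, -0.1741, 0.1543]
tcp_rot: [-176.7, 0.3, -21.5]
wrist_force: [0.7, -0.8, 0.9]
opening: 0.0003
```

Run:
```python
from h import *
o=bot.get_obs(); print(o["q"],o["qd"],o["ee_pos"],o["tcp_rot"])
```

```text
[-2.15304499e+01  4.23831198e-01 -1.11149514e-01  8.97262498e+01
  3.31126756e+00  1.79940294e+02] [ 1.66361463 -0.20406883  1.26331625  0.30385443  0.70355956 -0.07152297] [ 0.49048547 -0.17405479  0.15427069] [-176.68846247    0.25778177  -21.470843  ]
```

Joint 6 hit its 180° limit: q6 = 180 + q1 − yaw, so yaws below about 0 aren't reachable. I'll use yaw 152→62 instead and push with the tool's +x side, which also keeps the bar in the wrist view. First I raise the arm, level it and turn.

```bash
cat >> h.py <<'E'
from scipy.spatial.transform import Rotation as Ro
def rel(pos,rpy,cur=None):
    o=bot.get_obs(); R0=Ro.from_euler("xyz",o["tcp_rot"],degrees=True) if cur is None else Ro.from_euler("xyz",cur[1],degrees=True)
    p0=o["ee_pos"] if cur is None else np.array(cur[0])
    return np.round(R0.inv().apply(np.array(pos)-p0),4), np.round((R0.inv()*Ro.from_euler("xyz",rpy,degrees=True)).as_rotvec(degrees=True),2)
E
python3 - <<'E'
from h import *
for y in (20,80,110): print(rel((.535,-.04,.22),(180,0,y)))
E
```

```text
(array([-0.0079, -0.1446, -0.0574]), array([ -3.26,  -0.95, -41.47]))
(array([-0.0079, -0.1446, -0.0574]), array([  -2.63,   -2.75, -101.45]))
(array([-0.0079, -0.1446, -0.0574]), array([  -2.01,   -3.67, -131.43]))
```

Call:
play_rows(
  targets=[
    {"fingers": -1,"x": 0,"y": -0.01,"z": -0.03,"wx": -3.2,"wy": 0,"wz": -6},
    {"fingers": -1,"x": -0.002,"y": -0.03,"z": -0.055,"wx": -3.2,"wy": 0,"wz": -12},
    {"fingers": -1,"x": -0.004,"y": -0.06,"z": -0.057,"wx": -3.2,"wy": -0.3,"wz": -19},
    {"fingers": -1,"x": -0.005,"y": -0.09,"z": -0.057,"wx": -3.2,"wy": -0.5,"wz": -26},
    {"fingers": -1,"x": -0.007,"y": -0.12,"z": -0.057,"wx": -3.2,"wy": -0.7,"wz": -33},
    {"fingers": -1,"x": -0.008,"y": -0.145,"z": -0.057,"wx": -3.2,"wy": -0.9,"wz": -40},
    {"fingers": -1,"x": -0.008,"y": -0.145,"z": -0.057,"wx": -3.2,"wy": -1.1,"wz": -47},
    {"fingers": -1,"x": -0.008,"y": -0.145,"z": -0.057,"wx": -3.1,"wy": -1.3,"wz": -54},
    {"fingers": -1,"x": -0.008,"y": -0.145,"z": -0.057,"wx": -3.1,"wy": -1.5,"wz": -61},
    {"fingers": -1,"x": -0.008,"y": -0.145,"z": -0.057,"wx": -3.0,"wy": -1.7,"wz": -68},
    {"fingers": -1,"x": -0.008,"y": -0.145,"z": -0.057,"wx": -2.9,"wy": -1.9,"wz": -75},
    {"fingers": -1,"x": -0.008,"y": -0.145,"z": -0.057,"wx": -2.8,"wy": -2.1,"wz": -82},
    {"fingers": -1,"x": -0.008,"y": -0.145,"z": -0.057,"wx": -2.75,"wy": -2.4,"wz": -89},
    {"fingers": -1,"x": -0.008,"y": -0.145,"z": -0.057,"wx": -2.7,"wy": -2.6,"wz": -96},
    {"fingers": -1,"x": -0.008,"y": -0.145,"z": -0.057,"wx": -2.6,"wy": -2.8,"wz": -103},
    {"fingers": -1,"x": -0.008,"y": -0.145,"z": -0.057,"wx": -2.5,"wy": -3.0,"wz": -110},
    {"fingers": -1,"x": -0.008,"y": -0.145,"z": -0.057,"wx": -2.4,"wy": -3.2,"wz": -117},
    {"fingers": -1,"x": -0.008,"y": -0.145,"z": -0.057,"wx": -2.2,"wy": -3.4,"wz": -124},
    {"fingers": -1,"x": -0.008,"y": -0.145,"z": -0.057,"wx": -2.0,"wy": -3.7,"wz": -131.4},
    {"fingers": -1,"x": -0.008,"y": -0.145,"z": -0.057,"wx": -2.0,"wy": -3.7,"wz": -131.4},
  ],
)

```text
time: 5.48
ee_pos: [0.5357, -0.0378, 0.2205]
tcp_rot: [179.9, 0.0, 110.5]
wrist_force: [-0.4, -0.2, 0.8]
opening: -0.0001
```

Run:
```python
from h import *
o=bot.get_obs(); print(o["time"],o["q"],o["ee_pos"],o["tcp_rot"])
hub=np.array([.534,.0038])
for z in (.16,.12,.098):
  print(rel((.5444,-.0324,z),(180,0,152)))
p,d=bot.camera("wrist"); cv2.imwrite("pics/g_wrist.png",p)
```

```text
5.4833 [-4.03449937e+00  3.53999425e+00  1.05152068e+01  9.69103925e+01
 -6.92292387e-03  6.54790941e+01] [ 0.53569964 -0.03782187  0.22053457] [1.79943899e+02 3.32005151e-02 1.10486386e+02]
(array([0.0021, 0.01  , 0.0605]), array([ 4.000e-02,  5.000e-02, -4.151e+01]))
(array([0.0021, 0.0099, 0.1005]), array([ 4.000e-02,  5.000e-02, -4.151e+01]))
(array([0.0021, 0.0099, 0.1225]), array([ 4.000e-02,  5.000e-02, -4.151e+01]))
```

View pics/g_wrist.png

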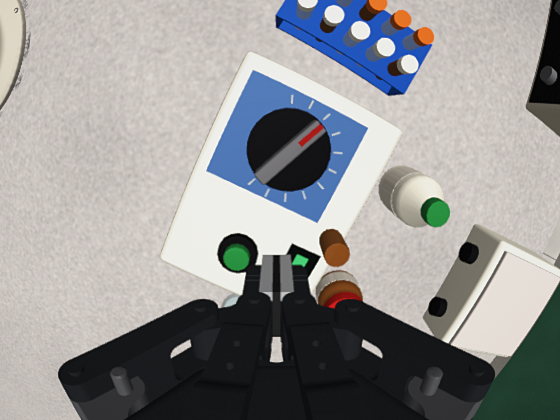

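Call:
play_rows(
  targets=[
    {"fingers": -1,"x": 0.0,"y": 0.002,"z": 0.01,"wx": 0,"wy": 0,"wz": -7},
    {"fingers": -1,"x": 0.001,"y": 0.004,"z": 0.02,"wx": 0,"wy": 0,"wz": -14},
    {"fingers": -1,"x": 0.001,"y": 0.006,"z": 0.03,"wx": 0,"wy": 0,"wz": -21},
    {"fingers": -1,"x": 0.002,"y": 0.008,"z": 0.04,"wx": 0,"wy": 0,"wz": -28},
    {"fingers": -1,"x": 0.002,"y": 0.01,"z": 0.05,"wx": 0,"wy": 0,"wz": -35},
    {"fingers": -1,"x": 0.002,"y": 0.01,"z": 0.06,"wx": 0,"wy": 0,"wz": -41.5},
    {"fingers": -1,"x": 0.002,"y": 0.01,"z": 0.08,"wx": 0,"wy": 0,"wz": -41.5},
    {"fingers": -1,"x": 0.002,"y": 0.01,"z": 0.08,"wx": 0,"wy": 0,"wz": -41.5},
    {"fingers": -1,"x": 0.002,"y": 0.01,"z": 0.08,"wx": 0,"wy": 0,"wz": -41.5},
  ],
)

```text
time: 6.28
ee_pos: [0.5437, -0.033, 0.1397]
tcp_rot: [-180.0, -0.1, 151.4]
wrist_force: [-0.2, -0.8, -0.2]
opening: -0.0001
```

Run:
```python
from h import *
o=bot.get_obs(); print(o["time"],o["ee_pos"],o["tcp_rot"],o["wrist_force"])
print(rel((.5444,-.0324,.098),(180,0,152)))
p,d=bot.camera("wrist"); c=bot.get_calibration("wrist"); cv2.imwrite("pics/h_wrist.png",p)
cv2.imwrite("pics/h_bar.png",ortho(p,c,.103,.48,.60,-.06,.06,5000))
```

```text
6.2833 [ 0.54368368 -0.03299248  0.13965956] [-1.79952668e+02 -5.03026521e-02  1.51389771e+02] [-0.20882217 -0.7747082  -0.22770587]
(array([-0.0004,  0.0009,  0.0417]), array([-0.05, -0.05, -0.61]))
```

View pics/h_wrist.png

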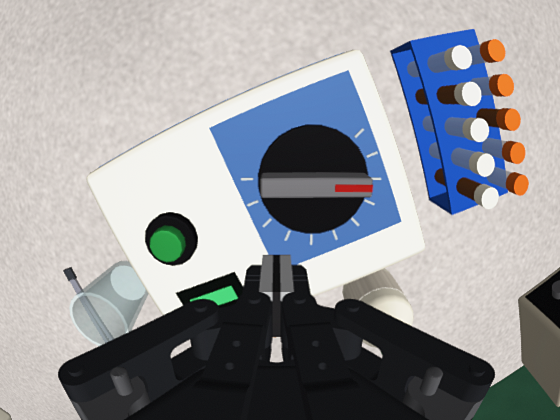

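View pics/h_bar.png

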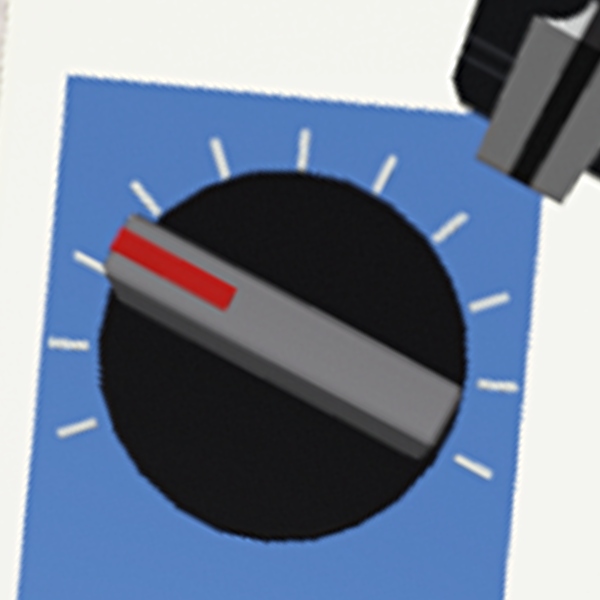

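Both views show the bar still at 63° and the tip clear of it. Next I descend to bar height and work out the push arc.

Call:
play_rows(
  targets=[
    {"fingers": -1,"x": 0,"y": 0.001,"z": 0.015,"wx": 0,"wy": 0,"wz": 0},
    {"fingers": -1,"x": 0,"y": 0.001,"z": 0.03,"wx": 0,"wy": 0,"wz": 0},
    {"fingers": -1,"x": 0,"y": 0.001,"z": 0.042,"wx": 0,"wy": 0,"wz": 0},
    {"fingers": -1,"x": 0,"y": 0.001,"z": 0.042,"wx": 0,"wy": 0,"wz": 0},
    {"fingers": -1,"x": 0,"y": 0.001,"z": 0.042,"wx": 0,"wy": 0,"wz": 0},
  ],
)

```text
time: 6.75
ee_pos: [0.5446, -0.0324, 0.0984]
tcp_rot: [-180.0, 0.0, 151.5]
wrist_force: [-0.1, -0.0, 0.4]
opening: 0.0
```

```bash
cat >> h.py <<'E'
hub=np.array([.534,.0037]); PHI0=242.1
def push(delta,g,z=.098,r=.027):
    f=np.radians(PHI0-delta); u=np.array([np.cos(f),np.sin(f)]); t=np.array([np.sin(f),-np.cos(f)])
    c=hub+r*u-(.018+g)*t
    return (c[0],c[1],z),(180,0,152.1-delta)
E
python3 - <<'E'
from h import *
o=bot.get_obs(); print(o["time"],o["ee_pos"],o["tcp_rot"],o["wrist_force"])
for d,g in [(0,.005),(0,.002),(0,0)]+[(k,0) for k in range(4,70,4)]: 
    s,w=rel(*push(d,g)); print(d,g,s,w)
E
```

```text
6.75 [ 0.54461971 -0.03244378  0.09838186] [-1.79977345e+02  2.15277400e-02  1.51536725e+02] [-0.12908464 -0.02598468  0.41217228]
0 0.005 [ 0.0033 -0.0001  0.0004] [-0.02  0.02 -0.56]
0 0.002 [ 0.0063 -0.0001  0.0004] [-0.02  0.02 -0.56]
0 0 [ 0.0083 -0.0001  0.0004] [-0.02  0.02 -0.56]
4 0 [ 0.0102 -0.0013  0.0004] [-0.02  0.02  3.44]
8 0 [ 0.0122 -0.0024  0.0004] [-0.02  0.02  7.44]
12 0 [ 0.0143 -0.0033  0.0004] [-0.02  0.02 11.44]
16 0 [ 0.0164 -0.0041  0.0004] [-0.02  0.02 15.44]
20 0 [ 0.0186 -0.0047  0.0004] [-0.02  0.03 19.44]
24 0 [ 0.0208 -0.0052  0.0004] [-2.000e-02  3.000e-02  2.344e+01]
28 0 [ 0.023  -0.0055  0.0004] [-2.000e-02  3.000e-02  2.744e+01]
32 0 [ 0.0253 -0.0057  0.0004] [-2.000e-02  3.000e-02  3.144e+01]
36 0 [ 0.0276 -0.0057  0.0004] [-2.000e-02  3.000e-02  3.544e+01]
40 0 [ 0.0298 -0.0056  0.0004] [-1.000e-02  3.000e-02  3.944e+01]
44 0 [ 0.0321 -0.0053  0.0004] [-1.000e-02  3.000e-02  4.344e+01]
48 0 [ 0.0343 -0.0048  0.0004] [-1.000e-02  3.000e-02  4.744e+01]
52 0 [ 0.0365 -0.0042  0.0004] [-1.000e-02  3.000e-02  5.144e+01]
56 0 [ 0.0386 -0.0034  0.0004] [-1.000e-02  3.000e-02  5.544e+01]
60 0 [ 0.0407 -0.0025  0.0004] [-1.000e-02  3.000e-02  5.944e+01]
64 0 [ 0.0427 -0.0015  0.0004] [-1.000e-02  3.000e-02  6.344e+01]
68 0 [ 0.0446 -0.0003  0.0004] [-1.000e-02  3.000e-02  6.744e+01]
```

Call:
play_rows(
  targets=[
    {"fingers": -1,"x": 0.0033,"y": 0,"z": 0,"wx": 0,"wy": 0,"wz": -0.5},
    {"fingers": -1,"x": 0.0063,"y": 0,"z": 0,"wx": 0,"wy": 0,"wz": -0.5},
    {"fingers": -1,"x": 0.0083,"y": 0,"z": 0,"wx": 0,"wy": 0,"wz": -0.5},
    {"fingers": -1,"x": 0.0102,"y": -0.0013,"z": 0,"wx": 0,"wy": 0,"wz": 3.4},
    {"fingers": -1,"x": 0.0122,"y": -0.0024,"z": 0,"wx": 0,"wy": 0,"wz": 7.4},
    {"fingers": -1,"x": 0.0143,"y": -0.0033,"z": 0,"wx": 0,"wy": 0,"wz": 11.4},
    {"fingers": -1,"x": 0.0164,"y": -0.0041,"z": 0,"wx": 0,"wy": 0,"wz": 15.4},
    {"fingers": -1,"x": 0.0186,"y": -0.0047,"z": 0,"wx": 0,"wy": 0,"wz": 19.4},
    {"fingers": -1,"x": 0.0208,"y": -0.0052,"z": 0,"wx": 0,"wy": 0,"wz": 23.4},
    {"fingers": -1,"x": 0.023,"y": -0.0055,"z": 0,"wx": 0,"wy": 0,"wz": 27.4},
    {"fingers": -1,"x": 0.0253,"y": -0.0057,"z": 0,"wx": 0,"wy": 0,"wz": 31.4},
    {"fingers": -1,"x": 0.0276,"y": -0.0057,"z": 0,"wx": 0,"wy": 0,"wz": 35.4},
    {"fingers": -1,"x": 0.0298,"y": -0.0056,"z": 0,"wx": 0,"wy": 0,"wz": 39.4},
    {"fingers": -1,"x": 0.0298,"y": -0.0056,"z": 0,"wx": 0,"wy": 0,"wz": 39.4},
    {"fingers": -1,"x": 0.0298,"y": -0.0056,"z": 0,"wx": 0,"wy": 0,"wz": 39.4},
  ],
)

```text
time: 8.0
ee_pos: [0.5159, -0.0232, 0.0985]
tcp_rot: [180.0, 0.1, 112.3]
wrist_force: [0.6, 0.2, -0.9]
opening: -0.0002
```

Run:
```python
from h import *
o=bot.get_obs(); print(o["time"],o["ee_pos"],o["tcp_rot"],o["wrist_force"])
print(push(40,0))
p,d=bot.camera("wrist"); c=bot.get_calibration("wrist"); 
cv2.imwrite("pics/i_bar.png",ortho(p,c,.103,.48,.60,-.06,.06,5000))
for d in range(40,90,4): 
    s,w=rel(*push(d,0)); print(d,s,w)
```

```text
8.0 [ 0.51589966 -0.02315309  0.09848317] [1.79950738e+02 5.98809169e-02 1.12308156e+02] [ 0.55155466  0.17724509 -0.85152035]
((np.float64(0.515755763702969), np.float64(-0.02313557046045594), 0.098), (180, 0, 112.1))
40 [ 0.0001 -0.0001  0.0003] [0.04 0.05 0.22]
44 [ 0.0021 -0.0013  0.0003] [0.04 0.05 4.22]
48 [ 0.0041 -0.0024  0.0003] [0.04 0.05 8.22]
52 [ 0.0061 -0.0033  0.0003] [ 0.04  0.05 12.22]
56 [ 0.0083 -0.004   0.0003] [ 0.05  0.05 16.22]
60 [ 0.0105 -0.0046  0.0003] [ 0.05  0.05 20.22]
64 [ 0.0127 -0.0051  0.0003] [ 0.05  0.04 24.22]
68 [ 0.0149 -0.0054  0.0003] [ 0.05  0.04 28.22]
72 [ 0.0172 -0.0055  0.0003] [ 0.05  0.04 32.22]
76 [ 0.0195 -0.0055  0.0003] [ 0.05  0.04 36.22]
80 [ 0.0217 -0.0053  0.0003] [6.000e-02 4.000e-02 4.022e+01]
84 [ 0.024  -0.005   0.0003] [6.000e-02 3.000e-02 4.422e+01]
88 [ 0.0262 -0.0045  0.0003] [6.000e-02 3.000e-02 4.822e+01]
```

View pics/i_bar.png

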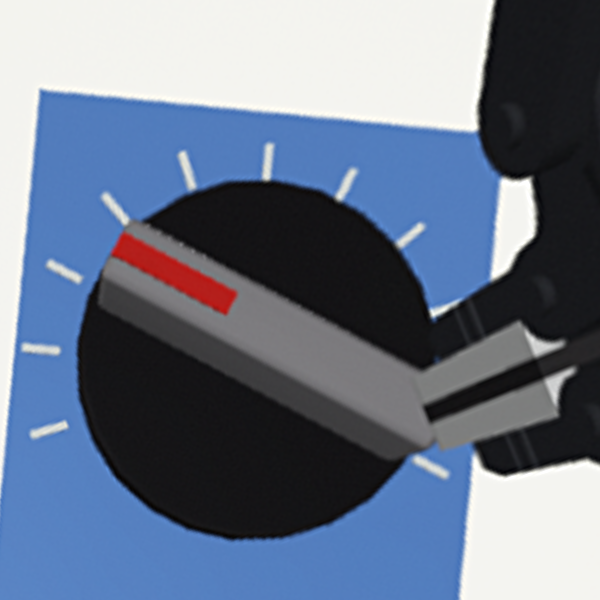

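The bar hasn't moved, and there was no contact force. The fingertips look higher than the stated 11 mm ahead of the TCP, so I'll check with depth and the side view.

Run:
```python
from h import *
o=bot.get_obs(); R0=Ro.from_euler("xyz",o["tcp_rot"],degrees=True)
p,d=bot.camera("wrist"); c=bot.get_calibration("wrist"); T=c["camera_from_world"]
cv2.imwrite("pics/j_wrist.png",p)
for (r,cc) in [(258,268),(258,288),(262,268),(270,268),(280,268),(290,268),(300,262),(320,240),(258,255),(270,250)]:
    ob,dr=ray("wrist",r,cc,c); dc=T[:3,:3]@dr
    P=ob+dr*d[r,cc]/dc[2]; print(r,cc,round(float(d[r,cc]),4),np.round(R0.inv().apply(P-o["ee_pos"]),4),np.round(P,4))
p,d=bot.camera("side"); cv2.imwrite("pics/j_side.png",cv2.resize(p[110:310,150:350],None,fx=3,fy=3,interpolation=cv2.INTER_CUBIC))
print(proj("side",o["ee_pos"]),proj("side",o["ee_pos"]+[0,0,.033]))
```

```text
258 268 0.1476 [ 0.0107 -0.0033 -0.0364] [ 0.5088 -0.0145  0.1348]
258 288 0.1486 [ 0.0103  0.0059 -0.0356] [ 0.5174 -0.0114  0.134 ]
262 268 0.1428 [ 0.0111 -0.0032 -0.0414] [ 0.5087 -0.0141  0.1397]
270 268 0.1358 [ 0.0109 -0.003  -0.0487] [ 0.5089 -0.0142  0.1471]
280 268 0.1287 [ 0.0104 -0.0029 -0.0564] [ 0.5093 -0.0146  0.1548]
290 268 0.1206 [ 0.0107 -0.0027 -0.0647] [ 0.5093 -0.0143  0.1631]
300 262 0.1128 [ 0.0113 -0.0047 -0.0727] [ 0.5073 -0.0145  0.1711]
320 240 0.1004 [ 0.0117 -0.0113 -0.0856] [ 0.501  -0.0166  0.1839]
258 255 0.2178 [-0.0199 -0.0138  0.0275] [ 0.5107 -0.0469  0.0708]
270 250 0.1445 [ 0.0068 -0.0114 -0.0409] [ 0.5028 -0.0212  0.1392]
[223.79507572 224.44558512] [208.39003587 223.22266469]
```

View pics/j_wrist.png

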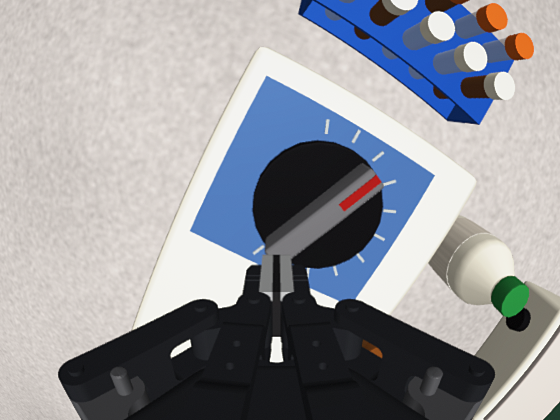

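View pics/j_side.png

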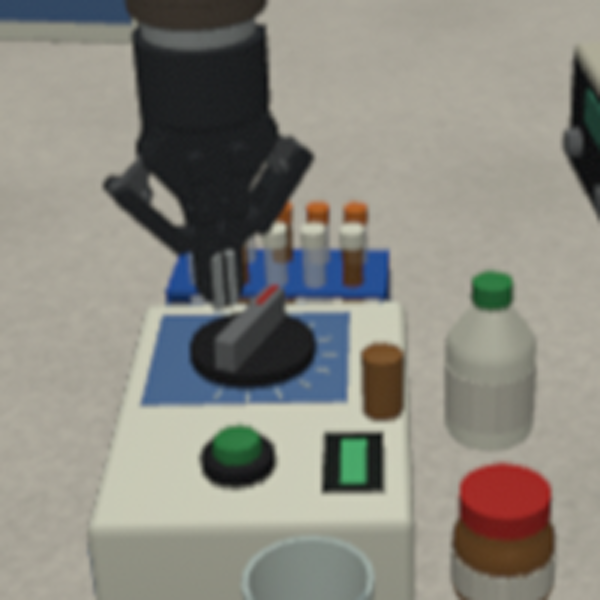

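Depth and the side view agree that the shut tips are about 34 mm behind the reported TCP (z≈0.132), so the finger passed above the bar. I'll go back to the start pose and come down about 45 mm further, in steps.

Run:
```python
from h import *
for d in (34,27,20,13,6,0): print(d,rel(*push(d,.008,z=.0985)))
```

```text
34 (array([-0.0105,  0.0027, -0.0003]), array([ 0.02,  0.05, -5.82]))
27 (array([-0.0133,  0.0064, -0.0003]), array([  0.02,   0.05, -12.82]))
20 (array([-0.0155,  0.0104, -0.0003]), array([ 1.000e-02,  5.000e-02, -1.982e+01]))
13 (array([-0.0173,  0.0146, -0.0003]), array([ 1.000e-02,  5.000e-02, -2.682e+01]))
6 (array([-0.0185,  0.019 , -0.0003]), array([ 1.000e-02,  5.000e-02, -3.382e+01]))
0 (array([-0.0192,  0.0229, -0.0003]), array([  0.  ,   0.05, -39.82]))
```

Call:
play_rows(
  targets=[
    {"fingers": -1,"x": -0.0105,"y": 0.0027,"z": 0,"wx": 0,"wy": 0,"wz": -5.8},
    {"fingers": -1,"x": -0.0133,"y": 0.0064,"z": 0,"wx": 0,"wy": 0,"wz": -12.8},
    {"fingers": -1,"x": -0.0155,"y": 0.0104,"z": 0,"wx": 0,"wy": 0,"wz": -19.8},
    {"fingers": -1,"x": -0.0173,"y": 0.0146,"z": 0,"wx": 0,"wy": 0,"wz": -26.8},
    {"fingers": -1,"x": -0.0185,"y": 0.019,"z": 0,"wx": 0,"wy": 0,"wz": -33.8},
    {"fingers": -1,"x": -0.0192,"y": 0.0229,"z": 0,"wx": 0,"wy": 0,"wz": -39.8},
    {"fingers": -1,"x": -0.0192,"y": 0.0229,"z": 0,"wx": 0,"wy": 0,"wz": -39.8},
    {"fingers": -1,"x": -0.0192,"y": 0.0229,"z": 0.01,"wx": 0,"wy": 0,"wz": -39.8},
    {"fingers": -1,"x": -0.0192,"y": 0.0229,"z": 0.02,"wx": 0,"wy": 0,"wz": -39.8},
    {"fingers": -1,"x": -0.0192,"y": 0.0229,"z": 0.03,"wx": 0,"wy": 0,"wz": -39.8},
    {"fingers": -1,"x": -0.0192,"y": 0.0229,"z": 0.035,"wx": 0,"wy": 0,"wz": -39.8},
    {"fingers": -1,"x": -0.0192,"y": 0.0229,"z": 0.035,"wx": 0,"wy": 0,"wz": -39.8},
  ],
)

```text
time: 9.15
ee_pos: [0.5431, -0.0324, 0.0609]
tcp_rot: [-179.9, -0.1, 151.9]
wrist_force: [-0.4, -0.2, 0.0]
opening: 0.0002
```

Run:
```python
from h import *
o=bot.get_obs(); R0=Ro.from_euler("xyz",o["tcp_rot"],degrees=True); print(o["time"],o["ee_pos"],o["tcp_rot"],o["wrist_force"])
p,d=bot.camera("wrist"); c=bot.get_calibration("wrist"); T=c["camera_from_world"]
cv2.imwrite("pics/k_wrist.png",p)
for (r,cc) in [(256,268),(257,268),(258,268),(262,268),(262,285)]:
    ob,dr=ray("wrist",r,cc,c); dc=T[:3,:3]@dr
    P=ob+dr*d[r,cc]/dc[2]; print(r,cc,np.round(R0.inv().apply(P-o["ee_pos"]),4),np.round(P,4))
p,d=bot.camera("side"); cv2.imwrite("pics/k_side.png",cv2.resize(p[110:310,150:350],None,fx=3,fy=3,interpolation=cv2.INTER_CUBIC))
```

```text
9.15 [ 0.5430606  -0.032351    0.06089702] [-1.79909226e+02 -1.18152788e-01  1.51928948e+02] [-0.42496358 -0.23493532  0.02849972]
256 268 [ 0.01   -0.0034 -0.035 ] [ 0.5327 -0.0307  0.0959]
257 268 [ 0.0101 -0.0034 -0.0365] [ 0.5326 -0.0306  0.0974]
258 268 [ 0.0096 -0.0034 -0.0364] [ 0.5331 -0.0308  0.0973]
262 268 [ 0.0104 -0.0033 -0.0422] [ 0.5325 -0.0303  0.1031]
262 285 [ 0.0105  0.0043 -0.0425] [ 0.5359 -0.0236  0.1034]
```

View pics/k_wrist.png

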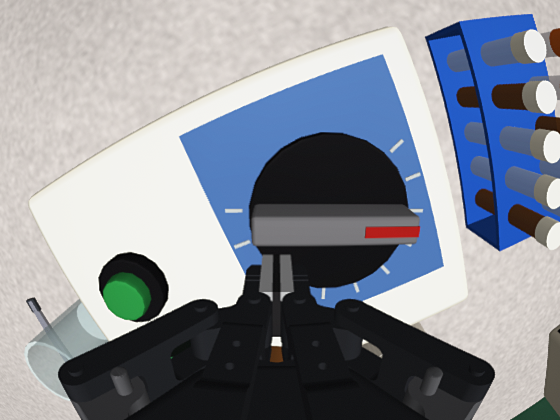

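View pics/k_side.png

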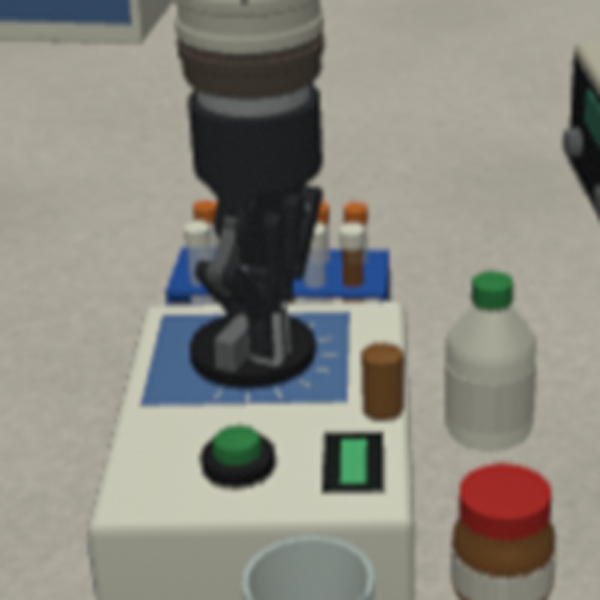

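Call:
play_rows(
  targets=[
    {"fingers": -1,"x": 0,"y": 0,"z": 0.004,"wx": 0,"wy": 0,"wz": 0},
    {"fingers": -1,"x": 0,"y": 0,"z": 0.006,"wx": 0,"wy": 0,"wz": 0},
    {"fingers": -1,"x": 0,"y": 0,"z": 0.006,"wx": 0,"wy": 0,"wz": 0},
    {"fingers": -1,"x": 0,"y": 0,"z": 0.006,"wx": 0,"wy": 0,"wz": 0},
  ],
)

```text
time: 9.58
ee_pos: [0.5443, -0.0324, 0.0571]
tcp_rot: [-180.0, 0.0, 152.0]
wrist_force: [-0.1, 0.6, 0.6]
opening: -0.0
```

Run:
```python
from h import *
o=bot.get_obs(); print(o["time"],o["ee_pos"],o["tcp_rot"],o["wrist_force"])
z=o["ee_pos"][2]
for d,g in [(0,.004),(0,0)]+[(k,0) for k in range(4,45,4)]: 
    s,w=rel(*push(d,g,z=z)); print(d,g,s,w[2])
```

```text
9.5833 [ 0.54430666 -0.03237875  0.05705719] [-1.79983725e+02  3.89317921e-02  1.51978349e+02] [-0.06551516  0.5606503   0.59276329]
0 0.004 [ 0.004   0.0001 -0.    ] -0.12
0 0 [ 0.008  0.    -0.   ] -0.12
4 0 [ 0.0099 -0.0011 -0.    ] 3.88
8 0 [ 0.0119 -0.0022 -0.    ] 7.88
12 0 [ 0.014  -0.0031 -0.    ] 11.88
16 0 [ 0.0161 -0.0039 -0.    ] 15.88
20 0 [ 0.0183 -0.0045 -0.    ] 19.88
24 0 [ 0.0205 -0.005  -0.    ] 23.88
28 0 [ 0.0228 -0.0053 -0.    ] 27.88
32 0 [ 0.025  -0.0054 -0.    ] 31.88
36 0 [ 0.0273 -0.0054 -0.    ] 35.88
40 0 [ 0.0295 -0.0053 -0.    ] 39.88
44 0 [ 0.0318 -0.0049 -0.    ] 43.88
```

Call:
play_rows(
  targets=[
    {"fingers": -1,"x": 0.004,"y": 0,"z": 0,"wx": 0,"wy": 0,"wz": 0},
    {"fingers": -1,"x": 0.006,"y": 0,"z": 0,"wx": 0,"wy": 0,"wz": 0},
    {"fingers": -1,"x": 0.008,"y": 0,"z": 0,"wx": 0,"wy": 0,"wz": 0},
    {"fingers": -1,"x": 0.0099,"y": -0.0011,"z": 0,"wx": 0,"wy": 0,"wz": 3.9},
    {"fingers": -1,"x": 0.0119,"y": -0.0022,"z": 0,"wx": 0,"wy": 0,"wz": 7.9},
    {"fingers": -1,"x": 0.014,"y": -0.0031,"z": 0,"wx": 0,"wy": 0,"wz": 11.9},
    {"fingers": -1,"x": 0.0161,"y": -0.0039,"z": 0,"wx": 0,"wy": 0,"wz": 15.9},
    {"fingers": -1,"x": 0.0183,"y": -0.0045,"z": 0,"wx": 0,"wy": 0,"wz": 19.9},
    {"fingers": -1,"x": 0.0183,"y": -0.0045,"z": 0,"wx": 0,"wy": 0,"wz": 19.9},
    {"fingers": -1,"x": 0.0183,"y": -0.0045,"z": 0,"wx": 0,"wy": 0,"wz": 19.9},
  ],
)

```text
time: 10.42
ee_pos: [0.526, -0.0277, 0.0572]
tcp_rot: [180.0, 0.1, 132.2]
wrist_force: [-0.5, -0.6, 1.8]
opening: -0.0003
```

Run:
```python
from h import *
o=bot.get_obs(); print(o["time"],o["ee_pos"],o["tcp_rot"],o["wrist_force"])
p,d=bot.camera("wrist"); c=bot.get_calibration("wrist"); cv2.imwrite("pics/l_bar.png",ortho(p,c,.103,.48,.60,-.06,.06,5000))
z=o["ee_pos"][2]
for d,g in [(k,0) for k in range(20,66,4)]: 
    s,w=rel(*push(d,g,z=z)); print(d,g,s,w[2])
```

```text
10.4167 [ 0.52598224 -0.02770094  0.05715615] [1.79992082e+02 5.34348865e-02 1.32208796e+02] [-0.48118803 -0.59169801  1.84626434]
20 0 [-0.     -0.0001 -0.    ] 0.13
24 0 [ 0.0019 -0.0013 -0.    ] 4.13
28 0 [ 0.0039 -0.0023 -0.    ] 8.13
32 0 [ 0.006  -0.0032 -0.    ] 12.13
36 0 [ 0.0081 -0.004  -0.    ] 16.13
40 0 [ 0.0103 -0.0046 -0.    ] 20.13
44 0 [ 0.0125 -0.005  -0.    ] 24.13
48 0 [ 0.0148 -0.0053 -0.    ] 28.13
52 0 [ 0.017  -0.0055 -0.    ] 32.13
56 0 [ 0.0193 -0.0054 -0.    ] 36.13
60 0 [ 0.0216 -0.0053 -0.    ] 40.13
64 0 [ 0.0238 -0.0049 -0.    ] 44.13
```

View pics/l_bar.png

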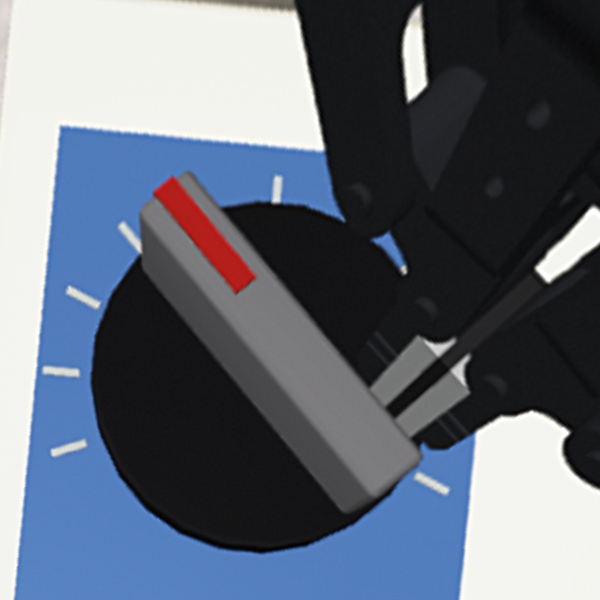

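The bar moved one click, to about 39°. I'll continue to the third click.

Call:
play_rows(
  targets=[
    {"fingers": -1,"x": 0.0019,"y": -0.0013,"z": 0,"wx": 0,"wy": 0,"wz": 4.1},
    {"fingers": -1,"x": 0.0039,"y": -0.0023,"z": 0,"wx": 0,"wy": 0,"wz": 8.1},
    {"fingers": -1,"x": 0.006,"y": -0.0032,"z": 0,"wx": 0,"wy": 0,"wz": 12.1},
    {"fingers": -1,"x": 0.0081,"y": -0.004,"z": 0,"wx": 0,"wy": 0,"wz": 16.1},
    {"fingers": -1,"x": 0.0103,"y": -0.0046,"z": 0,"wx": 0,"wy": 0,"wz": 20.1},
    {"fingers": -1,"x": 0.0125,"y": -0.005,"z": 0,"wx": 0,"wy": 0,"wz": 24.1},
    {"fingers": -1,"x": 0.0148,"y": -0.0053,"z": 0,"wx": 0,"wy": 0,"wz": 28.1},
    {"fingers": -1,"x": 0.017,"y": -0.0055,"z": 0,"wx": 0,"wy": 0,"wz": 32.1},
    {"fingers": -1,"x": 0.0193,"y": -0.0054,"z": 0,"wx": 0,"wy": 0,"wz": 36.1},
    {"fingers": -1,"x": 0.0216,"y": -0.0053,"z": 0,"wx": 0,"wy": 0,"wz": 40.1},
    {"fingers": -1,"x": 0.0238,"y": -0.0049,"z": 0,"wx": 0,"wy": 0,"wz": 44.1},
    {"fingers": -1,"x": 0.0238,"y": -0.0049,"z": 0,"wx": 0,"wy": 0,"wz": 44.1},
    {"fingers": -1,"x": 0.0238,"y": -0.0049,"z": 0,"wx": 0,"wy": 0,"wz": 44.1},
  ],
)

```text
time: 11.55
ee_pos: [0.5065, -0.0133, 0.057]
tcp_rot: [180.0, 0.0, 88.2]
wrist_force: [-0.2, 0.1, -0.1]
opening: 0.0001
```

Run:
```python
from h import *
o=bot.get_obs(); print(o["time"],o["ee_pos"],o["tcp_rot"],o["wrist_force"])
p,d=bot.camera("wrist"); c=bot.get_calibration("wrist"); cv2.imwrite("pics/m_bar.png",ortho(p,c,.103,.48,.60,-.06,.06,5000))
z=o["ee_pos"][2]
for d,g in [(k,0) for k in (64,67,70,73,76,79,81,83,84,85)]: 
    s,w=rel(*push(d,g,z=z)); print(d,g,s,w[2])
```

```text
11.55 [ 0.50650716 -0.01333606  0.05700899] [1.79971625e+02 3.36368646e-02 8.81883170e+01] [-0.24990992  0.07980042 -0.08484409]
64 0 [ 0.     -0.0001 -0.    ] 0.08
67 0 [ 0.0014 -0.001  -0.    ] 3.08
70 0 [ 0.0029 -0.0018 -0.    ] 6.08
73 0 [ 0.0045 -0.0026 -0.    ] 9.08
76 0 [ 0.006  -0.0033 -0.    ] 12.08
79 0 [ 0.0076 -0.0038 -0.    ] 15.08
81 0 [ 0.0087 -0.0042 -0.    ] 17.08
83 0 [ 0.0098 -0.0045 -0.    ] 19.08
84 0 [ 0.0103 -0.0046 -0.    ] 20.08
85 0 [ 0.0109 -0.0048 -0.    ] 21.08
```

View pics/m_bar.png

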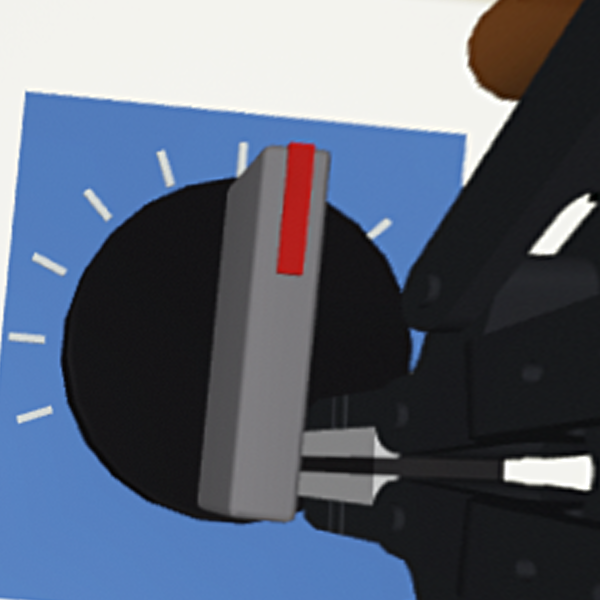

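The bar is at -5.6°, which is the third click. One more click, pushing the finger to about 84°.

Call:
play_rows(
  targets=[
    {"fingers": -1,"x": 0.0014,"y": -0.001,"z": 0,"wx": 0,"wy": 0,"wz": 3.1},
    {"fingers": -1,"x": 0.0029,"y": -0.0018,"z": 0,"wx": 0,"wy": 0,"wz": 6.1},
    {"fingers": -1,"x": 0.0045,"y": -0.0026,"z": 0,"wx": 0,"wy": 0,"wz": 9.1},
    {"fingers": -1,"x": 0.006,"y": -0.0033,"z": 0,"wx": 0,"wy": 0,"wz": 12.1},
    {"fingers": -1,"x": 0.0076,"y": -0.0038,"z": 0,"wx": 0,"wy": 0,"wz": 15.1},
    {"fingers": -1,"x": 0.0087,"y": -0.0042,"z": 0,"wx": 0,"wy": 0,"wz": 17.1},
    {"fingers": -1,"x": 0.0098,"y": -0.0045,"z": 0,"wx": 0,"wy": 0,"wz": 19.1},
    {"fingers": -1,"x": 0.0103,"y": -0.0046,"z": 0,"wx": 0,"wy": 0,"wz": 20.1},
    {"fingers": -1,"x": 0.0103,"y": -0.0046,"z": 0,"wx": 0,"wy": 0,"wz": 20.1},
    {"fingers": -1,"x": 0.0103,"y": -0.0046,"z": 0,"wx": 0,"wy": 0,"wz": 20.1},
  ],
)

```text
time: 12.43
ee_pos: [0.5022, -0.003, 0.0569]
tcp_rot: [180.0, 0.0, 68.0]
wrist_force: [0.0, -0.9, 0.1]
opening: 0.0002
```

Run:
```python
from h import *
o=bot.get_obs(); print(o["time"],o["ee_pos"],o["tcp_rot"],o["wrist_force"])
p,d=bot.camera("wrist"); c=bot.get_calibration("wrist"); cv2.imwrite("pics/n_bar.png",ortho(p,c,.103,.48,.60,-.06,.06,5000))
```

```text
12.4333 [ 0.50224116 -0.00299001  0.05693927] [1.79968568e+02 2.53647549e-02 6.79954213e+01] [ 0.03306419 -0.88840255  0.14822868]
```

View pics/n_bar.png

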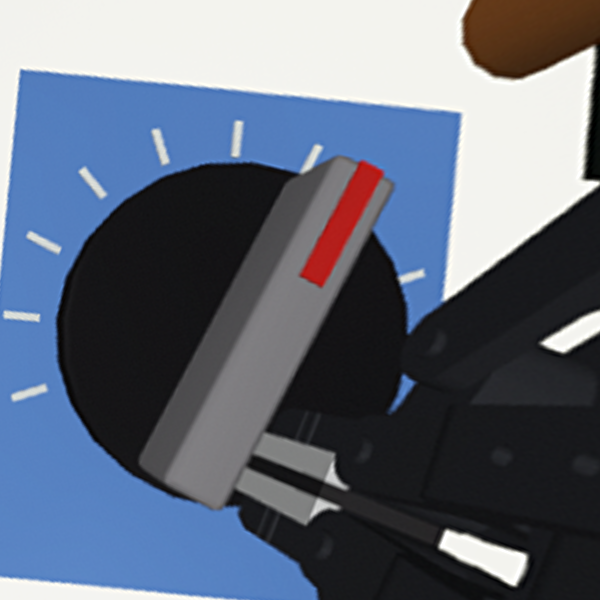

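The bar is at -27.3°, the fourth click (7th tick, -27.9°). I'll back off, lift and move above the button.

Call:
play_rows(
  targets=[
    {"fingers": -1,"x": -0.006,"y": 0,"z": 0,"wx": 0,"wy": 0,"wz": 0},
    {"fingers": -1,"x": -0.012,"y": 0,"z": 0,"wx": 0,"wy": 0,"wz": 0},
    {"fingers": -1,"x": -0.014,"y": 0,"z": -0.02,"wx": 0,"wy": 0,"wz": 0},
    {"fingers": -1,"x": -0.016,"y": 0,"z": -0.045,"wx": 0,"wy": 0,"wz": 0},
    {"fingers": -1,"x": -0.02,"y": 0.005,"z": -0.065,"wx": 0,"wy": 0,"wz": 0},
    {"fingers": -1,"x": -0.04,"y": 0.02,"z": -0.065,"wx": 0,"wy": 0,"wz": 0},
    {"fingers": -1,"x": -0.065,"y": 0.038,"z": -0.065,"wx": 0,"wy": 0,"wz": 0},
    {"fingers": -1,"x": -0.09,"y": 0.056,"z": -0.065,"wx": 0,"wy": 0,"wz": 0},
    {"fingers": -1,"x": -0.0985,"y": 0.0615,"z": -0.065,"wx": 0,"wy": 0,"wz": 0},
    {"fingers": -1,"x": -0.0985,"y": 0.0615,"z": -0.065,"wx": 0,"wy": 0,"wz": 0},
    {"fingers": -1,"x": -0.0985,"y": 0.0615,"z": -0.065,"wx": 0,"wy": 0,"wz": 0},
  ],
)

```text
time: 13.4
ee_pos: [0.5216, -0.1178, 0.1218]
tcp_rot: [-180.0, 0.0, 67.8]
wrist_force: [-1.1, -0.1, -0.1]
opening: -0.0002
```

Run:
```python
from h import *
o=bot.get_obs(); print(o["time"],o["ee_pos"],o["tcp_rot"],o["wrist_force"])
print(rel((.522,-.1175,.066),(180,0,68)))
p,d=bot.camera("wrist"); c=bot.get_calibration("wrist"); cv2.imwrite("pics/o_wrist.png",p);cv2.imwrite("pics/o_bar.png",ortho(p,c,.103,.47,.60,-.16,.06,2700))
p,d=bot.camera("side"); cv2.imwrite("pics/o_side.png",cv2.resize(p[110:310,150:350],None,fx=3,fy=3,interpolation=cv2.INTER_CUBIC))
```

```text
13.4 [ 0.52160172 -0.11780134  0.1218026 ] [-1.79987376e+02  1.77993590e-02  6.78013877e+01] [-1.13796651 -0.08457421 -0.12445523]
(array([0.0004, 0.0003, 0.0558]), array([-0.01,  0.02, -0.2 ]))
```

View pics/o_bar.png

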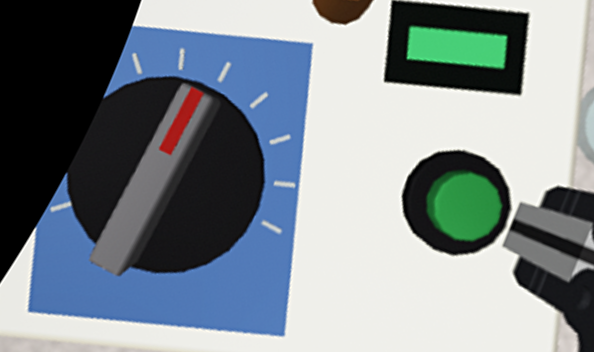

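View pics/o_side.png

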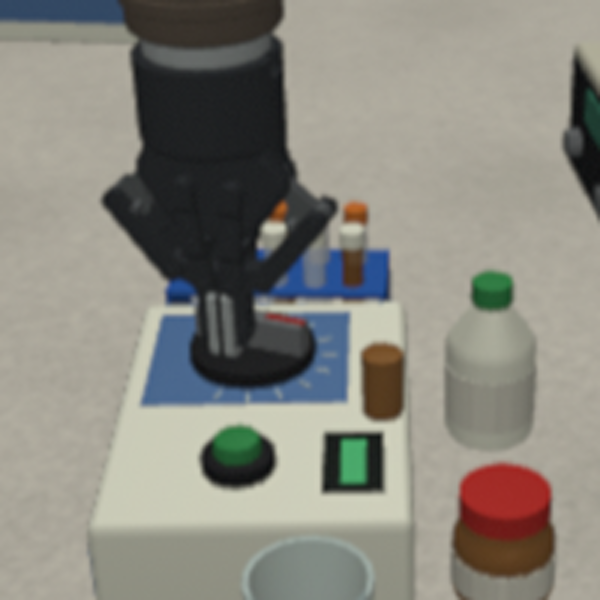

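Run:
```python
from h import *
o=bot.get_obs(); e=o["ee_pos"]
for P in (e+[0,0,.034],np.array([.522,-.1175,.092]),np.array([.522,-.1175,.156])):
    q=proj("side",P); print(q,(q-[110,150])*3)
print([ (x["point"],x["confidence"]) for x in bot.place_of("start_top","side")])
R0=Ro.from_euler("xyz",o["tcp_rot"],degrees=True)
p,d=bot.camera("wrist"); c=bot.get_calibration("wrist"); T=c["camera_from_world"]
for (r,cc) in [(257,264),(257,268),(257,285),(257,291)]:
    ob,dr=ray("wrist",r,cc,c); dc=T[:3,:3]@dr
    P=ob+dr*d[r,cc]/dc[2]; print(r,cc,np.round(R0.inv().apply(P-e),4),np.round(P,4))
for x in bot.place_of("start_top","wrist")[:2]: print(x["confidence"],atz("wrist",*x["point"],.092))
```

```text
[222.81571107 226.21932268] [338.4471332  228.65796803]
[255.13083967 228.87964759] [435.392519   236.63894278]
[223.04128935 226.40828833] [339.12386805 229.22486499]
[([255.4, 227.9], 0.71)]
257 264 [ 0.0109 -0.0051 -0.0345] [ 0.521  -0.1047  0.1564]
257 268 [ 0.0109 -0.0033 -0.0345] [ 0.5228 -0.1054  0.1565]
257 285 [ 0.0111  0.0046 -0.0348] [ 0.5301 -0.1082  0.1568]
257 291 [-0.0295  0.0118  0.0507] [ 0.5215 -0.1485  0.0713]
0.76 [ 0.52255257 -0.11873847  0.092     ]
```

Call:
play_rows(
  targets=[
    {"fingers": -1,"x": 0,"y": 0,"z": 0.02,"wx": 0,"wy": 0,"wz": 0},
    {"fingers": -1,"x": 0,"y": 0,"z": 0.04,"wx": 0,"wy": 0,"wz": 0},
    {"fingers": -1,"x": 0,"y": 0,"z": 0.055,"wx": 0,"wy": 0,"wz": 0},
    {"fingers": -1,"x": 0,"y": 0,"z": 0.06,"wx": 0,"wy": 0,"wz": 0},
    {"fingers": -1,"x": 0,"y": 0,"z": 0.063,"wx": 0,"wy": 0,"wz": 0},
    {"fingers": -1,"x": 0,"y": 0,"z": 0.065,"wx": 0,"wy": 0,"wz": 0},
    {"fingers": -1,"x": 0,"y": 0,"z": 0.067,"wx": 0,"wy": 0,"wz": 0},
    {"fingers": -1,"x": 0,"y": 0,"z": 0.067,"wx": 0,"wy": 0,"wz": 0},
    {"fingers": -1,"x": 0,"y": 0,"z": 0.067,"wx": 0,"wy": 0,"wz": 0},
  ],
)

```text
time: 14.4
ee_pos: [0.5222, -0.1169, 0.0576]
tcp_rot: [179.9, -0.0, 67.9]
wrist_force: [-8.9, 3.3, 14.5]
opening: 0.0002
```

Run:
```python
from h import *
o=bot.get_obs(); print(o["time"],o["ee_pos"],o["wrist_force"])
```

```text
14.4 [ 0.52217514 -0.11689035  0.05760202] [-8.90693359  3.28930316 14.52084386]
```

There is 14.5 N upward plus some sideways force, which is more than the spring should give. I'll look before pressing on.

Run:
```python
from h import *
o=bot.get_obs(); e=o["ee_pos"]; print(o["torque"])
p,d=bot.camera("wrist"); cv2.imwrite("pics/q_wrist.png",p)
c=bot.get_calibration("wrist"); T=c["camera_from_world"]; R0=Ro.from_euler("xyz",o["tcp_rot"],degrees=True)
for (r,cc) in [(256,268),(257,264),(257,268),(257,285)]:
    ob,dr=ray("wrist",r,cc,c); dc=T[:3,:3]@dr
    P=ob+dr*d[r,cc]/dc[2]; print(r,cc,np.round(R0.inv().apply(P-e),4),np.round(P,4))
p,d=bot.camera("side"); cv2.imwrite("pics/q_side.png",cv2.resize(p[130:310,160:340],None,fx=3.3,fy=3.3,interpolation=cv2.INTER_CUBIC))
p,d=bot.camera("scene"); cv2.imwrite("pics/q_scene.png",cv2.resize(p[60:260,170:350],None,fx=3,fy=3,interpolation=cv2.INTER_CUBIC))
print(bot.get_obs()["wrist_force"])
```

```text
[0.84545658 1.83631955 0.04912663]
256 268 [ 0.0112 -0.0033 -0.0345] [ 0.5232 -0.1053  0.0921]
257 264 [ 0.0108 -0.0052 -0.0348] [ 0.5214 -0.1049  0.0924]
257 268 [ 0.0109 -0.0033 -0.0351] [ 0.5232 -0.1055  0.0927]
257 285 [ 0.0112  0.0045 -0.0356] [ 0.5305 -0.1082  0.0932]
[-8.27774943  4.14241237 13.70169683]
```

View pics/q_wrist.png

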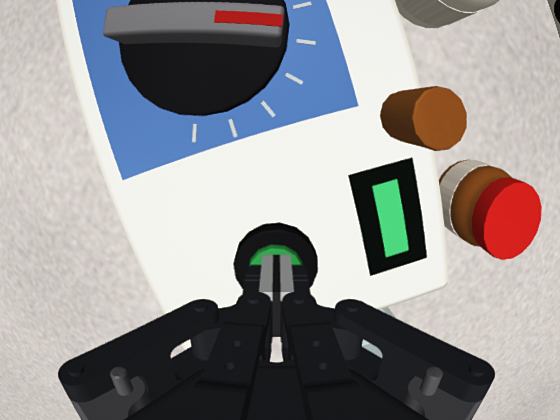

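View pics/q_side.png

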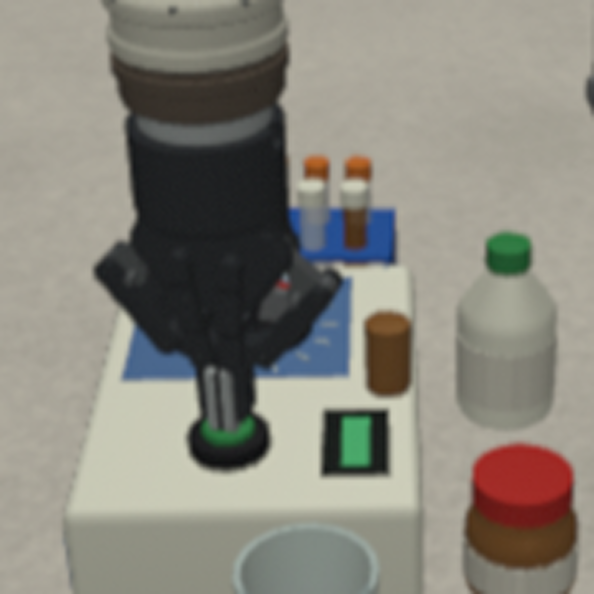

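View pics/q_scene.png

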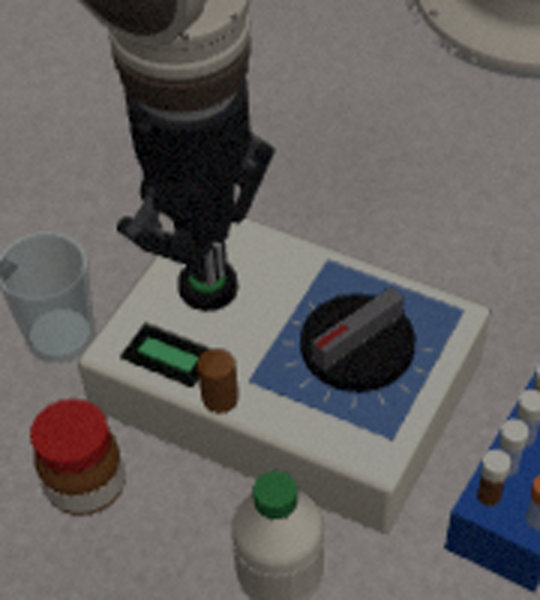

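Run:
```python
from h import *
for n in ("wrist","side"):
    p,d=bot.camera(n); c=bot.get_calibration(n); T=c["camera_from_world"]
    h=cv2.cvtColor(p,cv2.COLOR_BGR2HSV); m=(h[...,0]>45)&(h[...,0]<80)&(h[...,1]>120)&(h[...,2]>40)
    pts=[]
    for r,cc in zip(*np.nonzero(m)):
        ob,dr=ray(n,r,cc,c); P=ob+dr*d[r,cc]/(T[:3,:3]@dr)[2]
        if np.hypot(P[0]-.522,P[1]+.1175)<.03: pts.append(P)
    pts=np.array(pts); print(n,len(pts),np.percentile(pts[:,2],[5,25,50,75,95]).round(4), pts.mean(0).round(4))
    if n=="wrist":
        for r,cc in [(250,262),(252,270),(255,255),(240,276),(256,300)]:
            ob,dr=ray(n,r,cc,c); P=ob+dr*d[r,cc]/(T[:3,:3]@dr)[2]; print(r,cc,p[r,cc],P.round(4))
print(bot.get_obs()["wrist_force"],bot.get_obs()["ee_pos"],bot.get_obs()["time"])
```

```text
wrist 544 [0.0821 0.0836 0.085  0.0858 0.0869] [ 0.5251 -0.1085  0.0849]
250 262 [ 51 116  33] [ 0.52   -0.105   0.0832]
252 270 [ 75 165  49] [ 0.5236 -0.1065  0.0854]
255 255 [ 49 110  31] [ 0.5155 -0.1066  0.0823]
240 276 [22 20 20] [ 0.5283 -0.1028  0.0828]
256 300 [20 17 19] [ 0.5359 -0.1158  0.0817]
side 71 [0.0823 0.0841 0.0852 0.086  0.0874] [ 0.5215 -0.1253  0.0852]
[-8.18910032  4.67086178 14.09137116] [ 0.52217083 -0.11687418  0.05761118] 14.65
```

Depth puts the button top at 0.0855, which is fully down (nominal 0.086). The 14 N, against a 5 N spring, means it is on its stop. I'll release straight up.

Call:
play_rows(
  targets=[
    {"fingers": -1,"x": 0,"y": 0,"z": -0.006,"wx": 0,"wy": 0,"wz": 0},
    {"fingers": -1,"x": 0,"y": 0,"z": -0.02,"wx": 0,"wy": 0,"wz": 0},
    {"fingers": -1,"x": 0,"y": 0,"z": -0.05,"wx": 0,"wy": 0,"wz": 0},
    {"fingers": -1,"x": -0.02,"y": 0,"z": -0.08,"wx": 0,"wy": 0,"wz": 0},
    {"fingers": -1,"x": -0.05,"y": 0,"z": -0.11,"wx": 0,"wy": 0,"wz": 0},
    {"fingers": -1,"x": -0.05,"y": 0,"z": -0.13,"wx": 0,"wy": 0,"wz": 0},
    {"fingers": -1,"x": -0.05,"y": 0,"z": -0.13,"wx": 0,"wy": 0,"wz": 0},
    {"fingers": -1,"x": -0.05,"y": 0,"z": -0.13,"wx": 0,"wy": 0,"wz": 0},
  ],
)

```text
time: 15.32
ee_pos: [0.5041, -0.1642, 0.1871]
tcp_rot: [179.7, 0.0, 67.8]
wrist_force: [-0.1, 0.8, -0.6]
opening: -0.0002
```

Run:
```python
from h import *
print(bot.get_obs()["wrist_force"],bot.get_obs()["time"])
p,d=bot.camera("wrist"); n="wrist"; c=bot.get_calibration(n); T=c["camera_from_world"]
cv2.imwrite("pics/r.png",ortho(p,c,.103,.44,.65,-.20,.09,2400))
h=cv2.cvtColor(p,cv2.COLOR_BGR2HSV); m=(h[...,0]>45)&(h[...,0]<80)&(h[...,1]>120)&(h[...,2]>40)
pts=[]
for r,cc in zip(*np.nonzero(m)):
    ob,dr=ray(n,r,cc,c); P=ob+dr*d[r,cc]/(T[:3,:3]@dr)[2]
    if np.hypot(P[0]-.522,P[1]+.1175)<.03: pts.append(P)
pts=np.array(pts); print(len(pts),np.percentile(pts[:,2],[5,25,50,75,95]).round(4))
# red mark -> angle
m=((h[...,0]<8)|(h[...,0]>172))&(h[...,1]>150)
q=np.array([atz(n,r,cc,.103,c) for r,cc in zip(*np.nonzero(m))]); q=q[np.hypot(q[:,0]-.534,q[:,1]-.0037)<.045]
v=q.mean(0)[:2]-hub; print("mark angle",np.degrees(np.arctan2(v[1],v[0])),len(q))
```

```text
[-0.08338087  0.78154787 -0.58896686] 15.3167
903 [0.081  0.0898 0.0905 0.091  0.0918]
mark angle -33.125236708490654 201
```

View pics/r.png

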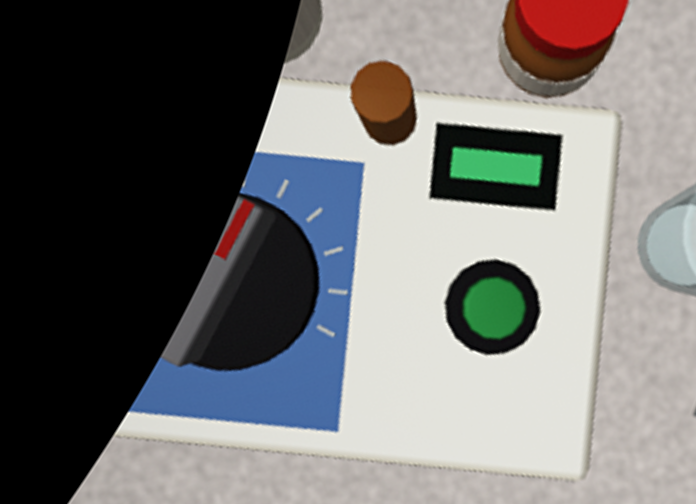

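The button sprang back to 0.091. The dial is cut off in this view, which biases the -33° mark angle, so I'll confirm it in the fixed cameras.

Run:
```python
from h import *
for n,b in (("scene",(230,130,345,220)),("side",(180,180,300,290))):
    p,d=bot.camera(n); c=bot.get_calibration(n)
    h=cv2.cvtColor(p,cv2.COLOR_BGR2HSV); m=((h[...,0]<8)|(h[...,0]>172))&(h[...,1]>110)
    q=np.array([atz(n,r,cc,.103,c) for r,cc in zip(*np.nonzero(m))]); q=q[np.hypot(q[:,0]-.534,q[:,1]-.0037)<.05]
    v=q.mean(0)[:2]-hub; print(n,"mark",len(q),v,np.degrees(np.arctan2(v[1],v[0])))
    cv2.imwrite(f"pics/s_{n}.png",cv2.resize(p[b[1]:b[3],b[0]:b[2]],None,fx=5,fy=5,interpolation=cv2.INTER_CUBIC))
```

```text
scene mark 29 [ 0.02207801 -0.00793455] -19.767785657430796
side mark 16 [ 0.02052378 -0.01065562] -27.437615263671606
```

View pics/s_scene.png

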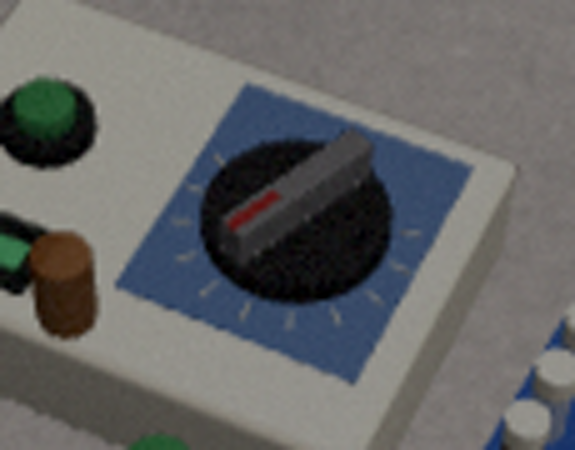

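View pics/s_side.png

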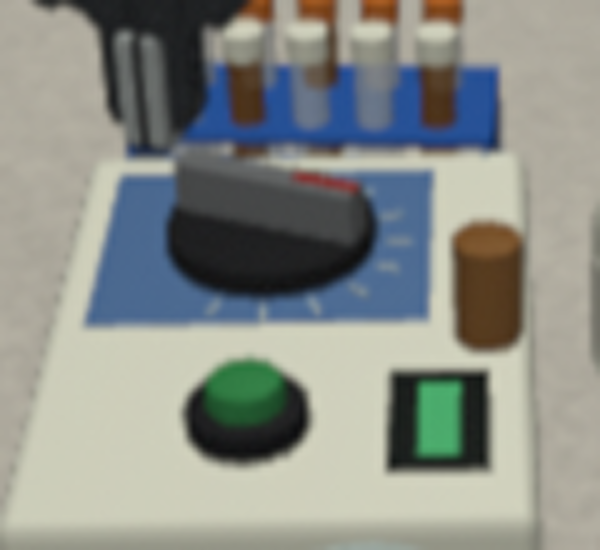

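Run:
```python
from h import *
a=atz("scene",130+220/5,230+231/5,.103); b=atz("scene",130+137/5,230+358/5,.103)
v=a-b; print(a,b,np.degrees(np.arctan2(v[1],v[0])),(a+b)/2)
bot.job_done()
```

```text
[ 0.56385504 -0.0132145   0.103     ] [0.50317884 0.02126954 0.103     ] -29.610825236699565 [0.53351694 0.00402752 0.103     ]
the job is handed in; nothing more can be done
```

The dial is four clicks up and the start button has been pressed fully and released; I handed the job in at about 15.5 s.

**Dial:** I pushed the unmarked end of the bar clockwise with the shut fingertip, from the 3rd tick (about 62.5°) to the 7th (about -27.5°). After I backed off, the wrist view gave -27.2°, against -27.9° for that tick.

**Button:** I pressed it only at that setting. Depth showed its top at 0.0855 m, where fully down is 0.086, with 14 N against the 5 N spring. After release it was back at about 0.091 m. The wrist force was back near zero, and the cameras showed the gripper clear and nothing on the bench visibly moved.

**Checks that disagreed or went wrong:**
- **Fingertip position:** the shut fingertips are about 30 mm behind the reported TCP, not 11 mm ahead of it. My first pass therefore went over the bar without touching it, and I repeated it lower.
- **Joint 6:** an early move ran into its range limit and stopped away from its target, touching nothing. I replanned the tool angle.
- **Final dial angle:** the last readings varied. The side camera gave -27.4° and the bar's two ends in the scene camera gave -29.6°. The scene camera's red-line centroid gave -19.8°, from only a few pixels. The last wrist view gave -33°, but it cut off part of the dial. I went by the full wrist views and the bar ends.

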